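# Make up a cup-brewing kit and a bowl-brewing kit

## Robot

A 6-joint arm with a two-finger parallel gripper is mounted at the origin on a cart in front of the work surface, level with it; the furniture and walls round the work are solid. World frame = base frame: x ahead of the robot, y to its left, z up, the work surface at z = 0. Lengths are in m, angles in rad, forces in N, time in s.
With the tool pointing down it reaches from about 0.325 to 0.9 m from the base axis. Payload 6.1 kg.
Tool frame: the origin (TCP) lies at the very end of the fingers, on their centre line; the grasp point (between the pads) lies 19 mm behind it; x points along the fingers, y is the direction in which the jaws open and shut, and the axes are right-handed (so a half turn about x gives the same grasp; the last joint's range is limited). The gripper opens to 87 mm and grips with 3 to 60 N. Pads are 19 mm wide; open, the fingers measure 117 mm over their backs; the gripper's body (75 mm by 190 mm) begins 51 mm behind the grasp point.
Start: joints at [1.206, 0.22, 1.526, -0, 1.395, -0.126], TCP at [0.148, 0.607, 0.197] pointing down, gripper open.
Joint ranges: [-2.98, 2.98], [-0.91, 2.08], [0.09, 2.57], [-1.24, 4.39], [0.2, 2.65], [-2.68, 2.68]. Speed limits (rad/s): [2.57, 2.57, 3.01, 3.14, 3.14, 3.14].

## Interface

Orientations are given as [roll, pitch, yaw] about the fixed x, y, z axes, in that order (R = Rz(yaw) Ry(pitch) Rx(roll)).
In Python, from station import ctrl gives the robot as it stands.
- The arm moves only by the tool step_arm, never from a script. Its argument "moves" is one flat list of numbers, 7 for each row, row after row: the shift along the tool's x, y, z in mm, then the turn, a rotation vector about the tool's x, y, z in degrees, then the finger opening in mm, from 0 to 87. A call has 1 to 20 rows; each row is the pose to reach, as a shift and turn from the pose commanded when the call began, along the tool's axes at that moment; what a row does not reach only later rows make up. A row lasts 1/12 s, in which the tool goes at most 41.7 mm and 7.16 degrees, less where a joint would pass 70% of its speed; a pose out of reach is approached as far as the arm can. A call with a gripper value outside its range is refused whole. The fingers move at their own pace and stop on an object; the grip force is fixed at half the most. Time passes only in rows, so rows that repeat a pose let the fingers close. It gives the time, the measured TCP pose, the force and the opening at its end, in the units of the state.
- ctrl.get_obs(): the state, without advancing time (a new reading comes with each control period).
- ctrl.get_image(name): name is "scene" or "top"; returns the picture (400x640x3 uint8, red, green, blue); there is no depth.
- ctrl.calibration(name): a dict with "fx", "fy", "cx", "cy" (pixels), "R" (3x3) and "t" (3): a world point X has camera coordinates R X + t. Camera axes: x right, y down, z forward; pixel columns grow to the right and rows downward; lengths in m; the calibration is good to about 2 mm. A picture is of the moment at which its call begins. calibration takes no time and is no camera call.
- ctrl.job_done(): hands the job in, once; it reports no verdict.
The state is a dict: "t": time; "qpos": joint angles; "joint_vel": joint speeds; "effort": joint torques, N m; "tcp_pos": TCP position; "ee_rot": TCP orientation; "ft_force": force on the tool from outside, world axes, zero at the start; "wrist_torque": the same for the moment, N m; "gripper_width": finger opening in m.
Only numpy, scipy, OpenCV 4.12 (cv2) and the standard library are available. Lean on these libraries where they do the work, as an engineer would, in place of code of your own. Each camera call takes 0.05 s, during which the arm holds its last target.

## Task

Make up the two tea tasting kits on the dark wooden trays, from the things that stand in a row in front of them. On the oblong tray with two round wells goes the cup-brewing kit: the cup with the handle in the smaller well with the lid seated on it, and one empty bowl in the larger well; on the squarish tray goes the bowl-brewing kit: the other empty bowl in the round well and the spoon lying in the long slot. Everything must stand or lie properly down in its recess and be let go; do not tip the porcelain over, and leave the tea tin and the timer where they are.

Things in the scene. Friction and masses are not known exactly. Their poses are not given: they have to be found in the camera images.
- cup: white porcelain cup, upright: round body 62 mm across, 60 mm high, hollow, with an ear handle; 0.12 kg. Origin on the underside, midway over body and handle; the handle points along the cup's +x to x = 43 mm (8 to 54 mm above the base), the round body's axis is at x = -11.5 mm, y = 0. Grip the body along the cup's y (62 mm), clear of the handle
- cup_mouth (a point): point on the axis of the cup's round body at the height of its rim, 60 mm above its base; axes as the cup's
- lid: white porcelain lid for the cup, 66 mm across, 31 mm high: flat dome with a round knob to lift it by (13 mm thick, 14 to 31 mm above the underside). Its locating rim, 6 mm deep, drops into the cup's mouth with 2 to 3 mm of play; seated, its origin is 6 mm below the cup's rim; 0.045 kg. Origin at the centre of its underside, z up
- bowl_a: empty white porcelain bowl, 88 mm across the rim, 52 mm high, foot 60 mm; one of two alike in the row before the trays (used bowls far to the left are not stock). Hollow, wall 4 mm at the rim, about 8 mm thick 15 mm lower: lifted by pinching the wall from above, one finger inside, one outside, tips about 17 mm below the rim; 0.135 kg. Origin at the centre of its underside, z up
- bowl_b: empty white porcelain bowl, 88 mm across the rim, 52 mm high, foot 60 mm; one of two alike in the row before the trays (used bowls far to the left are not stock). Hollow, wall 4 mm at the rim, about 8 mm thick 15 mm lower: lifted by pinching the wall from above, one finger inside, one outside, tips about 17 mm below the rim; 0.135 kg. Origin at the centre of its underside, z up
- spoon: steel spoon lying bowl up, 133 mm long: round bowl 39 mm across, 12.5 mm deep, centred at x = +46 mm; flat arched handle 10 mm wide, 4 mm thick, towards -x. Gripped across the handle near the origin, where the handle is 12 to 13 mm above what the spoon lies on; 0.05 kg. Origin midway along it, level with its underside, x along it, z up
- cup_tray: dark wooden oblong tray, fixed, 126 mm along x, 242 mm along y, 14 mm thick; origin at the centre of its underside, z up. Two round cork-lined wells 6 mm deep (floors 8 mm above the origin): the smaller, 78 mm across, at x = 0, y = +61 mm, for the cup; the larger, 92 mm across, at x = 0, y = -56 mm, for a bowl
- bowl_tray: dark wooden squarish tray, fixed, 190 mm along x, 198 mm along y, 14 mm thick; origin at the centre of its underside, z up. Round well 92 mm across at x = 0, y = -36 mm, for a bowl; slot 152 mm along x, 56 mm along y, centred at x = 0, y = +53 mm, for the spoon, either way round; both cork-lined, 6 mm deep (floors 8 mm above the origin)
- caddy: green tea tin, 73 x 65 x 91 mm, a bystander; origin at the centre of its underside
- timer: blue kitchen timer on its stand, 76 x 72 x 60 mm, a bystander; origin at the centre of its underside
Things that resemble listed ones, but are neither listed nor needed, are in the scene too. What is shaped like the lid but blue or pink is not meant.

How it is judged:
At the end, for the whole second after the job is handed in: A bowl in each bowl well, the cup in its well, the spoon along its slot (0.3 rad), each down on the floor of its recess (3 to 4 mm); the lid seated in the cup (7 mm off its axis, 3 mm in height); all level within 0.1 rad, at rest, released ((((x of bowl_a in the frame of cup_tray between -0.018 and 0.018 m and y of bowl_a in the frame of cup_tray between -0.074 and -0.038 m and z of bowl_a in the frame of cup_tray between 0.005 and 0.011 m) and (x of bowl_b in the frame of bowl_tray between -0.018 and 0.018 m and y of bowl_b in the frame of bowl_tray between -0.054 and -0.018 m and z of bowl_b in the frame of bowl_tray between 0.005 and 0.011 m)) or ((x of bowl_b in the frame of cup_tray between -0.018 and 0.018 m and y of bowl_b in the frame of cup_tray between -0.074 and -0.038 m and z of bowl_b in the frame of cup_tray between 0.005 and 0.011 m) and (x of bowl_a in the frame of bowl_tray between -0.018 and 0.018 m and y of bowl_a in the frame of bowl_tray between -0.054 and -0.018 m and z of bowl_a in the frame of bowl_tray between 0.005 and 0.011 m))) and x of cup_mouth in the frame of cup_tray between -0.013 and 0.013 m and y of cup_mouth in the frame of cup_tray between 0.048 and 0.074 m and z of cup_mouth in the frame of cup_tray between 0.064 and 0.071 m and horizontal distance between lid and cup_mouth below 0.007 m and z of lid in the frame of cup_mouth between -0.009 and -0.003 m and x of spoon in the frame of bowl_tray between -0.015 and 0.015 m and y of spoon in the frame of bowl_tray between 0.038 and 0.068 m and z of spoon in the frame of bowl_tray between 0.004 and 0.012 m and angle between the x axis of spoon and the x axis of bowl_tray, either way round below 0.3 rad and angle between each of bowl_a, bowl_b, cup, lid, spoon's own z axis and vertical below 0.1 rad and linear speed of each of bowl_a, bowl_b, cup, lid, spoon below 0.02 m/s); the robot touches nothing.
It fails at once if the tea tin is moved more than 20 mm (distance of caddy from where it was at the start of the episode above 0.02 m).
It fails at once if the timer is moved more than 20 mm (distance of timer from where it was at the start of the episode above 0.02 m).
It fails at once if cup, lid or a bowl is tipped over (angle between any of cup, lid, bowl_a, bowl_b's own z axis and vertical above 0.9 rad).
It also fails if it takes over 131 s, if anything falls off the work surface, if the arm or the gripper's body presses on something with over 40 N, if the wrist force passes 120 N, or if a joint passes its speed limit or range.

## Working session

There is one attempt and no reset: what is moved stays moved. The work goes in short steps, Python scripts to look and compute and a tool call to move; the robot and the scene stay as the last step left them, time stands still between calls to the robot, and variables do not carry over. Pictures are saved under pics/ and viewed, and the job is handed in when it is done.

Besides the shell and the picture viewer there is one more tool, called after "Call:" as name(argument=value, ...) on one line, values as JSON. step_arm: Moves the arm, as the interface text tells. Its arguments: {"type":"object","properties":{"moves":{"type":"array"}},"required":["moves"]}

```bash
ls; mkdir -p pics
python3 - <<'E'
from station import ctrl
import cv2
for n in("scene","top"):
    im=ctrl.get_image(n); cv2.imwrite(f"pics/{n}0.png",im[:,:,::-1]); c=ctrl.calibration(n); print(n,c)
print(ctrl.get_obs())
E
```

```text
pics
scene {'fx': 369.7864738438166, 'fy': 369.7864738438166, 'cx': 322.5161247316421, 'cy': 210.52054506807022, 'R': array([[-0.47964644, -0.8771261 , -0.02427122],
       [-0.51858723,  0.3056795 , -0.7985157 ],
       [ 0.70781818, -0.37041847, -0.60148448]]), 't': array([0.15458671, 0.36370173, 1.01624406])}
top {'fx': 506.24309683055463, 'fy': 506.24309683055463, 'cx': 317.1530416943393, 'cy': 203.33771974961027, 'R': array([[ 0.02133678, -0.99971297,  0.01089629],
       [-0.99732773, -0.02204504, -0.06965214],
       [ 0.06987236, -0.00938102, -0.99751183]]), 't': array([-0.14073644,  0.51915906,  1.75565227])}
{'t': 0.1, 'qpos': array([ 1.20591855e+00,  2.21138723e-01,  1.52748912e+00, -1.57387447e-06,
        1.39471727e+00, -1.26102986e-01]), 'joint_vel': array([ 7.18318226e-04, -2.22491188e-03, -1.58539820e-03, -9.05408034e-05,
       -3.18823937e-04, -1.74128144e-03]), 'effort': array([ 1.78834147e-03, -4.95939732e+01, -3.88520515e+01,  7.00800377e-02,
        5.15166402e-02, -3.26603606e-05]), 'tcp_pos': array([0.14760858, 0.60669629, 0.19555601]), 'ee_rot': array([-1.69601538,  1.56904387, -1.93478989]), 'ft_force': array([-0.79884486, -0.413723  ,  0.09870558]), 'wrist_torque': array([ 0.0068506 , -0.04675198,  0.03786815]), 'gripper_width': 0.08694651683791968}
```

View pics/scene0.png

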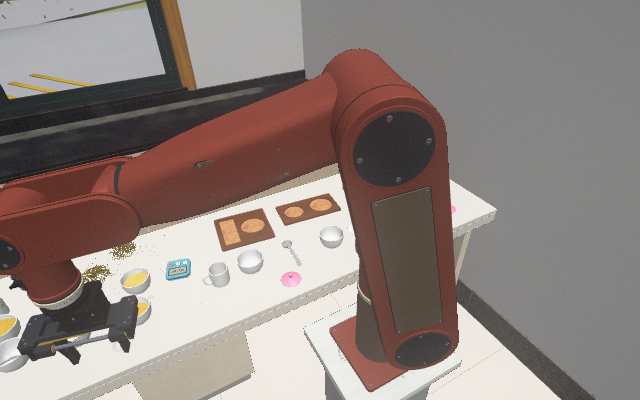

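View pics/top0.png

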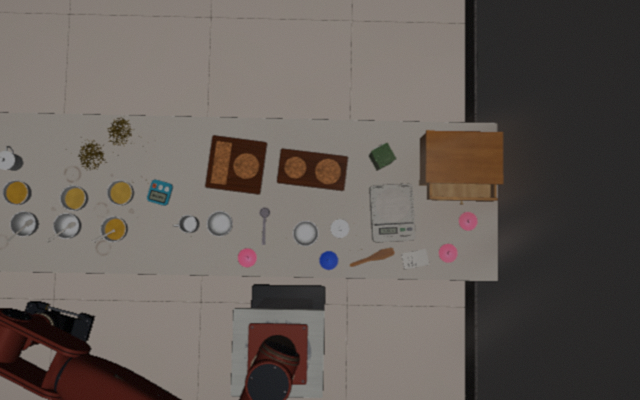

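Run:
```python
import cv2
t=cv2.imread("pics/top0.png"); s=cv2.imread("pics/scene0.png")
cv2.imwrite("pics/c1.png",cv2.resize(t[205:275,170:360],None,fx=4.2,fy=4.2,interpolation=cv2.INTER_CUBIC))
cv2.imwrite("pics/c2.png",cv2.resize(t[130:200,195:355],None,fx=5,fy=5,interpolation=cv2.INTER_CUBIC))
cv2.imwrite("pics/c3.png",cv2.resize(s[185:295,190:350],None,fx=5,fy=5,interpolation=cv2.INTER_CUBIC))
```

```text
(no output)
```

View pics/c1.png

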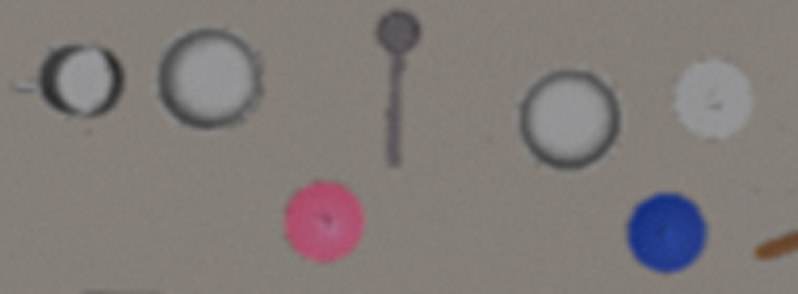

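View pics/c2.png

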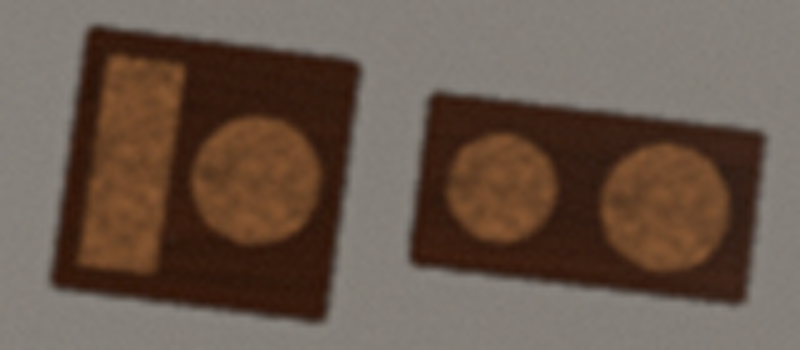

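View pics/c3.png

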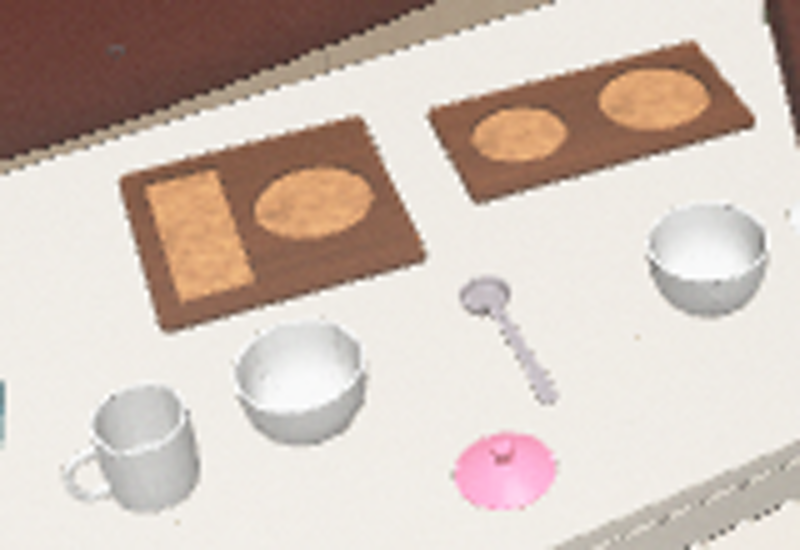

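```bash
cat > h.py <<'E'
from station import ctrl
import cv2, numpy as np
from scipy.spatial.transform import Rotation as Ro
def ray(n,u,v,z):
    c=ctrl.calibration(n);R=c['R'];C=-R.T@c['t']
    d=R.T@np.array([(u-c['cx'])/c['fx'],(v-c['cy'])/c['fy'],1])
    return C+d*(z-C[2])/d[2]
def proj(n,X):
    c=ctrl.calibration(n);p=c['R']@np.asarray(X,float)+c['t']
    return c['fx']*p[0]/p[2]+c['cx'],c['fy']*p[1]/p[2]+c['cy']
def snap(n,f,box=None,k=4):
    im=ctrl.get_image(n)[:,:,::-1].copy()
    o=im if box is None else cv2.resize(im[box[1]:box[3],box[0]:box[2]],None,fx=k,fy=k,interpolation=cv2.INTER_CUBIC)
    cv2.imwrite("pics/"+f,o);return im
E
python3 - <<'E'
from h import *
t=cv2.imread("pics/top0.png")
K=8
def comps(box,maskf,minA):
    x0,y0,x1,y1=box
    b=cv2.resize(t[y0:y1,x0:x1],None,fx=K,fy=K,interpolation=cv2.INTER_CUBIC)
    m=maskf(b).astype(np.uint8)
    cs,_=cv2.findContours(m,cv2.RETR_EXTERNAL,cv2.CHAIN_APPROX_NONE)
    for c in cs:
        if cv2.contourArea(c)<minA*K*K: continue
        yield (c[:,0,:].astype(float)+.5)/K-.5+[x0,y0], cv2.contourArea(c)/K/K
bg=np.median(t[205:275,170:360].reshape(-1,3),0);print(bg)
print('objs')
for p,a in comps((170,205,360,246),lambda b:(np.abs(b.astype(float)-bg).max(2)>16),15):
    p32=p.astype(np.float32);r=cv2.minAreaRect(p32);e=cv2.fitEllipse(p32)
    print(np.round(a,0),'rect',np.round(r[0],1),np.round(r[1],1),r[2],'ell',np.round(e[0],2),np.round(e[1],1),'w z=0',ray('top',*e[0],0).round(4),'z.052',ray('top',*e[0],.052).round(4))
hsv=lambda b:cv2.cvtColor(b,cv2.COLOR_BGR2HSV)
print('wells')
for p,a in comps((195,130,355,200),lambda b:(hsv(b)[...,1]>90)&(b[...,2]>85),100):
    p32=p.astype(np.float32);r=cv2.minAreaRect(p32);e=cv2.fitEllipse(p32)
    print(a,np.round(r[1],1),r[2],np.round(e[0],2),np.round(e[1],1),ray('top',*r[0],.011).round(4),ray('top',*e[0],.011).round(4))
print('trays')
for p,a in comps((195,130,355,200),lambda b:(hsv(b)[...,1]>80),400):
    r=cv2.minAreaRect(p.astype(np.float32));bx=cv2.boxPoints(r)
    W=np.array([ray('top',*q,.014) for q in bx]);print(W.round(4).tolist(),W.mean(0).round(4),[np.linalg.norm(W[i]-W[i-1]).round(4) for i in range(4)])
    for i in range(4):
        d=W[i]-W[i-1];print(np.degrees(np.arctan2(d[1],d[0])).round(1))
E
```

```text
[120. 126. 132.]
objs
463.0 rect [305.2 233.3] [24.2 24.2] 90.0 ell [305.18 233.15] [24.  24.6] w z=0 [ 0.4171 -0.0896  0.    ] z.052 [ 0.4165 -0.0903  0.052 ]
259.0 rect [339.6 228.2] [18.2 18.1] 25.016895294189453 ell [339.48 228.16] [18.1 18.3] w z=0 [ 0.4373 -0.2103  0.    ] z.052 [ 0.4361 -0.2075  0.052 ]
115.0 rect [189.9 223.5] [11.8 12.6] 52.12501525878906 ell [189.65 223.58] [11.  13.4] w z=0 [0.442 0.318 0.   ] z.052 [0.4408 0.3055 0.052 ]
157.0 rect [188.8 223.8] [21.4 17.5] 3.3664605617523193 ell [189.   223.71] [16.9 20.2] w z=0 [0.4415 0.3203 0.    ] z.052 [0.4403 0.3077 0.052 ]
484.0 rect [219.6 223.4] [24.3 25.3] 88.26429748535156 ell [219.51 223.52] [24.3 25.4] w z=0 [0.4445 0.213  0.    ] z.052 [0.4432 0.2036 0.052 ]
181.0 rect [262.3 225.2] [11.3 37.5] 9.154903411865234 ell [264.1  222.36] [10.9 37. ] w z=0 [0.452  0.0562 0.    ] z.052 [0.4504 0.0513 0.052 ]
wells
501.734375 [25.3 25.4] 26.56505012512207 [327.55 171.03] [25.1 25.4] [ 0.6384 -0.1637  0.011 ] [ 0.638  -0.1638  0.011 ]
354.90625 [21.3 21.5] 25.34617805480957 [294.86 167.1 ] [21.2 21.4] [ 0.6488 -0.0474  0.011 ] [ 0.6493 -0.0479  0.011 ]
499.6328125 [25.  25.4] 10.713123321533203 [245.73 165.55] [25.1 25.4] [0.6506 0.1262 0.011 ] [0.6509 0.1257 0.011 ]
635.0078125 [15.8 42.7] 8.130102157592773 [220.87 162.27] [17.  53.6] [0.66   0.2138 0.011 ] [0.6606 0.2138 0.011 ]
trays
[[0.5933, 0.016, 0.014], [0.716, 0.0047, 0.014], [0.6928, -0.233, 0.014], [0.5702, -0.2206, 0.014]] [ 0.6431 -0.1082  0.014 ] [np.float64(0.2377), np.float64(0.1232), np.float64(0.2388), np.float64(0.1232)]
84.4
-5.3
-95.6
174.2
[[0.5719, 0.2671, 0.014], [0.7588, 0.2485, 0.014], [0.7364, 0.0543, 0.014], [0.5497, 0.0743, 0.014]] [0.6542 0.161  0.014 ] [np.float64(0.1941), np.float64(0.1878), np.float64(0.1956), np.float64(0.1878)]
83.4
-5.7
-96.6
173.9
```

Run:
```python
from h import *
c=ctrl.calibration('top');print('C',-c['R'].T@c['t'])
for nm,u,v,z in [('cup',218.1,269.2,.06),('L',250.2,258.6,.052),('R',331.4,234.4,.052),('spoonend',190+547/5,185+397/5,.01),('spoonbowl',190+486/5,185+297/5,.012),('cuphandle outer',190+65/5,185+475/5,.03)]:
    print(nm,ray('scene',u,v,z).round(4))
for nm,u,v,z in [('cuprim',189.3,224,.06),('handle',170+14/4.2,205+87/4.2,.03),('spoonbowl',170+398/4.2,205+31/4.2,.012),('spoonend',170+394/4.2,205+165/4.2,.008),('spoontip',170+399/4.2,205+9/4.2,.012),('lidknob',170+714/4.2,205+98/4.2,.03)]:
    print(nm,ray('top',u,v,z).round(4))
print(Ro.from_euler('xyz',ctrl.get_obs()['ee_rot']).as_matrix().round(3))
```

```text
C [ 0.39810302 -0.11278135  1.78897795]
cup [0.4353 0.3138 0.06  ]
L [0.4378 0.207  0.052 ]
R [ 0.4088 -0.0845  0.052 ]
spoonend [0.3713 0.062  0.01  ]
spoonbowl [0.4818 0.0571 0.012 ]
cuphandle outer [0.4445 0.3661 0.03  ]
cuprim [0.4391 0.3047 0.06  ]
handle [0.4327 0.3668 0.03  ]
spoonbowl [0.4867 0.0537 0.012 ]
spoonend [0.375  0.0542 0.008 ]
spoontip [0.5051 0.0534 0.012 ]
lidknob [ 0.4361 -0.2105  0.03  ]
[[-0.001  0.237  0.972]
 [-0.002  0.972 -0.237]
 [-1.    -0.002 -0.   ]]
```

```bash
cat >> h.py <<'E'
import sys
def plan(xyz,jaw):
    o=ctrl.get_obs();R=Ro.from_euler('xyz',o['ee_rot']).as_matrix();best=None
    for j in (jaw,jaw+180):
        a=np.radians(j);y=np.array([np.cos(a),np.sin(a),0]);x=np.array([0,0,-1.]);T=np.stack([x,y,np.cross(x,y)],1)
        rv=np.degrees(Ro.from_matrix(R.T@T).as_rotvec())
        if best is None or np.linalg.norm(rv)<np.linalg.norm(best): best=rv
    d=1000*(R.T@(np.array(xyz)-o['tcp_pos']))
    print('shift',d.round(1),'turn',best.round(1),'q',o['qpos'].round(2),'t',o['t'])
if __name__=='__main__':
    a=list(map(float,sys.argv[1:]));plan(a[:3],a[3])
E
python3 h.py .4435 .166 .15 90
```

```text
shift [  46.1 -358.1  391.7] turn [-13.7  -0.    0.1] q [ 1.21  0.22  1.53 -0.    1.39 -0.13] t 0.1
```

Call:
step_arm(moves=[10,-180,196,-7,0,0,45,10,-180,196,-7,0,0,45,10,-180,196,-7,0,0,45,10,-180,196,-7,0,0,45,10,-180,196,-7,0,0,45,10,-180,196,-7,0,0,45,46,-358,392,-13.7,0,0,45,46,-358,392,-13.7,0,0,45,46,-358,392,-13.7,0,0,45,46,-358,392,-13.7,0,0,45,46,-358,392,-13.7,0,0,45,46,-358,392,-13.7,0,0,45,46,-358,392,-13.7,0,0,45,46,-358,392,-13.7,0,0,45,46,-358,392,-13.7,0,0,45,46,-358,392,-13.7,0,0,45,46,-358,392,-13.7,0,0,45])

```text
t: 1.52
tcp_pos: [0.4434, 0.1676, 0.1505]
ee_rot: [2.581, 1.57, 2.582]
ft_force: [-0.3, 0.8, -0.2]
gripper_width: 0.0452
```

Run:
```python
from h import *
snap('top','t1.png',(170,180,350,280),4.4)
snap('scene','s1.png')
plan([.4435,.166,.035],90)
```

```text
shift [ 1.156e+02 -1.900e+00  1.000e-01] turn [ 0.1  0.  -0. ] q [ 0.2  -0.11  1.96  0.    1.29 -1.38] t 1.6167
```

View pics/t1.png

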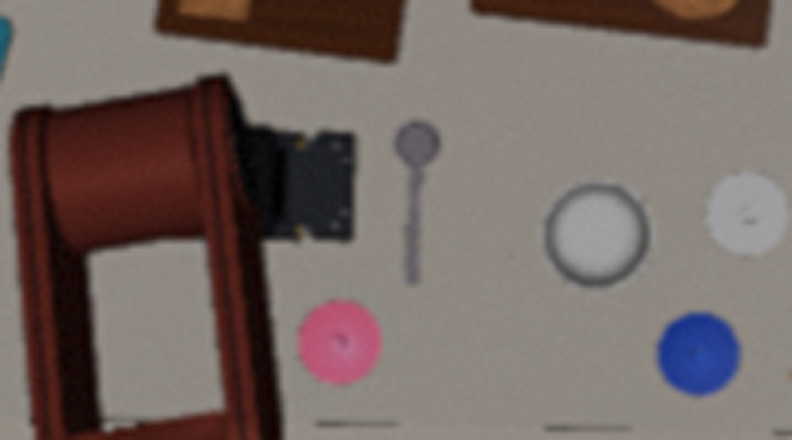

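View pics/s1.png

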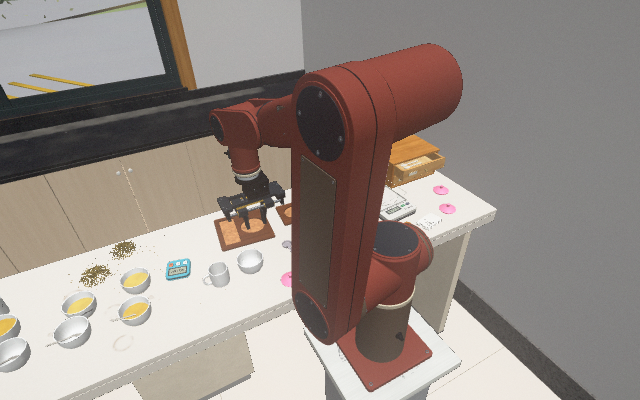

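Run:
```python
from h import *
s=cv2.imread("pics/s1.png");k=6
x0,y0,x1,y1=200,170,330,270
b=cv2.resize(s[y0:y1,x0:x1],None,fx=k,fy=k,interpolation=cv2.INTER_CUBIC)
def mk(X,c):
    u,v=proj('scene',X);p=(int((u-x0+.5)*k),int((v-y0+.5)*k));cv2.circle(b,p,3,c,-1);print(X,u,v)
p=ctrl.get_obs()['tcp_pos']
mk(p,(0,0,255));mk(p+[0,.0225,0],(0,255,0));mk(p-[0,.0225,0],(0,255,0))
for a in np.arange(0,6.28,.3): mk([.4432+.044*np.cos(a),.2036+.044*np.sin(a),.052],(255,0,0))
cv2.imwrite("pics/s1c.png",b)
```

```text
[0.44341266 0.16791255 0.15063581] 256.85985170857475 230.87282110044475
[0.44341266 0.19041255 0.15063581] 250.14871288268262 233.19362978860457
[0.44341266 0.14541255 0.15063581] 263.47663837991416 228.58464074939934
[np.float64(0.48719999999999997), np.float64(0.2036), 0.052] 246.18213671098727 249.3621862719923
[np.float64(0.48523480552152665), np.float64(0.21660288909309894), 0.052] 242.7028918553144 251.0348185964853
[np.float64(0.4795147670560258), np.float64(0.22844426882938157), 0.052] 239.8802198813794 253.27489969151486
[np.float64(0.4705508386039092), np.float64(0.23806638402360927), 0.052] 237.96952180183325 255.9014725111153
[np.float64(0.4591437411969736), np.float64(0.24460971978255797), 0.052] 237.16036015843997 258.692747227338
[np.float64(0.4463124368733789), np.float64(0.2474897794105784), 0.052] 237.55352985116076 261.4012055453427
[np.float64(0.4332031078335042), np.float64(0.2464492957586406), 0.052] 239.1423036590526 263.774625151236
[np.float64(0.42098677139760626), np.float64(0.24158121213255046), 0.052] 241.80275111152787 265.5818629039307
[np.float64(0.410
[... 704 characters left out ...]
 0.052] 263.8637099765326 257.12737162773
[np.float64(0.43392498482504566), np.float64(0.16058867482273573), 0.052] 263.81739172279845 254.39242255465814
[np.float64(0.4470499552713356), np.float64(0.15976875721122302), 0.052] 262.6107980200141 251.9528229736838
[np.float64(0.4598310206793711), np.float64(0.16286415397757978), 0.052] 260.372869660419 250.01027702113558
[np.float64(0.4711264865414759), np.float64(0.16959836254753655), 0.052] 257.3099536329148 248.71839910277941
[np.float64(0.479927362532923), np.float64(0.17936983612570395), 0.052] 253.68566632074408 248.17567009359183
[np.float64(0.4854474926126161), np.float64(0.19130571807924726), 0.052] 249.80094325691408 248.422121855985
```

View pics/s1c.png

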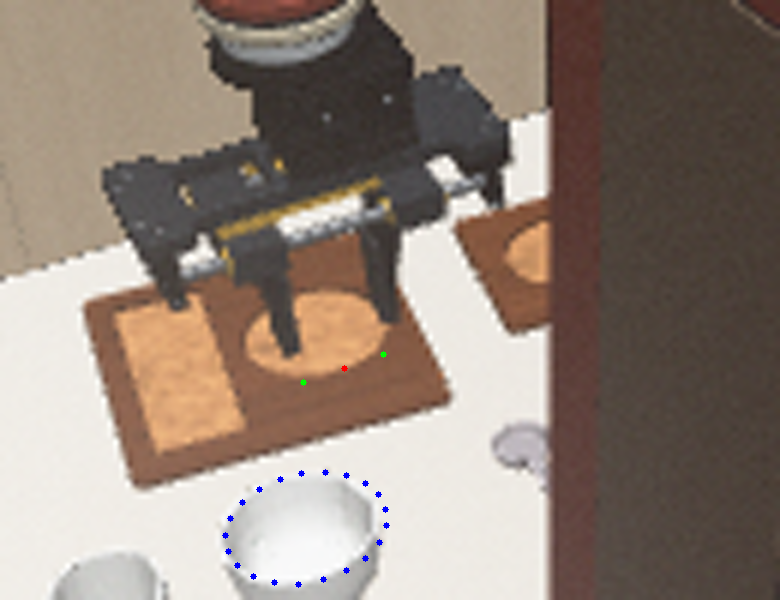

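Call:
step_arm(moves=[40,-2,0,0,0,0,45,80,-2,0,0,0,0,45,95,-2,0,0,0,0,45,95,-2,0,0,0,0,45,95,-2,0,0,0,0,45])

```text
t: 2.03
tcp_pos: [0.443, 0.1654, 0.0552]
ee_rot: [-2.994, 1.569, -2.992]
ft_force: [0.4, 0.4, 0.7]
gripper_width: 0.0448
```

```bash
cat >> h.py <<'E'
def over(n,f,box,k,pts):
    im=snap(n,f);x0,y0,x1,y1=box
    b=cv2.resize(im[y0:y1,x0:x1],None,fx=k,fy=k,interpolation=cv2.INTER_CUBIC)
    for X,c in pts:
        u,v=proj(n,X);cv2.circle(b,(int((u-x0+.5)*k),int((v-y0+.5)*k)),2,c,-1)
    cv2.imwrite("pics/"+f,b)
def ring(x,y,z,r,c): return [([x+r*np.cos(a),y+r*np.sin(a),z],c) for a in np.arange(0,6.28,.25)]
RD,GR,BL=(0,0,255),(0,255,0),(255,0,0)
E
python3 - <<'E'
from h import *
p=ctrl.get_obs()['tcp_pos'];print(p)
over('scene','s2.png',(200,190,330,290),6,[(p,RD),(p+[0,.0225,0],GR),(p-[0,.0225,0],GR),(p+[0,.0225,.01],RD)])
E
```

```text
[0.44300905 0.16542416 0.05519651]
```

View pics/s2.png

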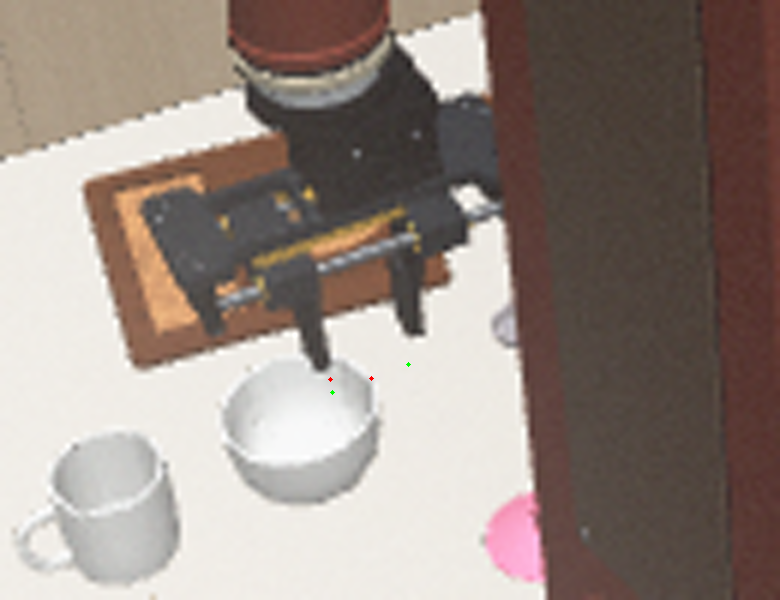

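Call:
step_arm(moves=[10,0,0,0,0,0,45,20,0,0,0,0,0,45,20,0,0,0,0,0,45,20,0,0,0,0,0,45])

```text
t: 2.42
tcp_pos: [0.4436, 0.1647, 0.0352]
ee_rot: [-2.982, 1.57, -2.982]
ft_force: [0.3, 0.3, -0.2]
gripper_width: 0.045
```

Run:
```python
from h import *
p=ctrl.get_obs()['tcp_pos'];print(p)
over('scene','s3.png',(220,220,300,290),9,[])
```

```text
[0.44362026 0.16465244 0.03520559]
```

View pics/s3.png

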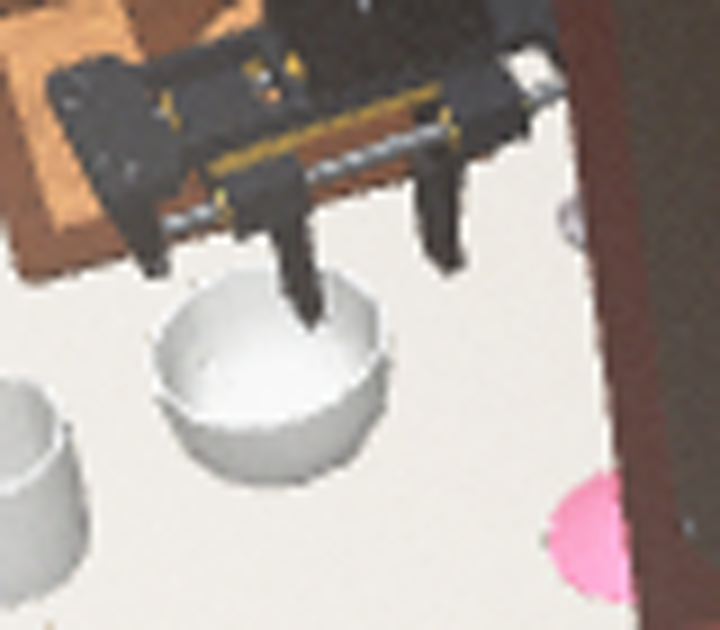

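Call:
step_arm(moves=[0,0,0,0,0,0,0,0,0,0,0,0,0,0,0,0,0,0,0,0,0,0,0,0,0,0,0,0,0,0,0,0,0,0,0,0,0,0,0,0,0,0,0,0,0,0,0,0,0])

```text
t: 3.05
tcp_pos: [0.4441, 0.1647, 0.0356]
ee_rot: [0.324, 1.571, 0.324]
ft_force: [0.0, -0.8, -0.5]
gripper_width: 0.0064
```

Run:
```python
from h import *
print(ctrl.get_obs()['gripper_width'])
over('scene','s4.png',(220,220,300,290),9,[])
```

```text
0.006419120449508874
```

View pics/s4.png

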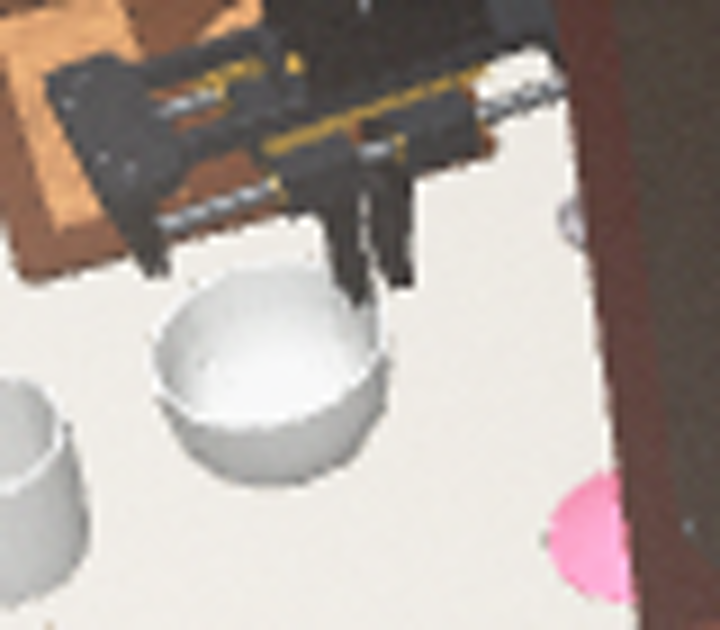

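Call:
step_arm(moves=[0,0,0,0,0,0,30,0,0,0,0,0,0,30,0,0,0,0,0,0,30,6,0,0,0,0,0,30,12,0,0,0,0,0,30,12,0,0,0,0,0,30,12,0,0,0,0,0,0,12,0,0,0,0,0,0,12,0,0,0,0,0,0,12,0,0,0,0,0,0,12,0,0,0,0,0,0,12,0,0,0,0,0,0])

```text
t: 4.1
tcp_pos: [0.4443, 0.1648, 0.0237]
ee_rot: [0.543, 1.57, 0.544]
ft_force: [-1.0, 0.2, 0.7]
gripper_width: 0.0025
```

Run:
```python
from h import *
print(ctrl.get_obs()['gripper_width'])
over('scene','s5.png',(220,220,300,290),9,[])
```

```text
0.002478170212077828
```

View pics/s5.png

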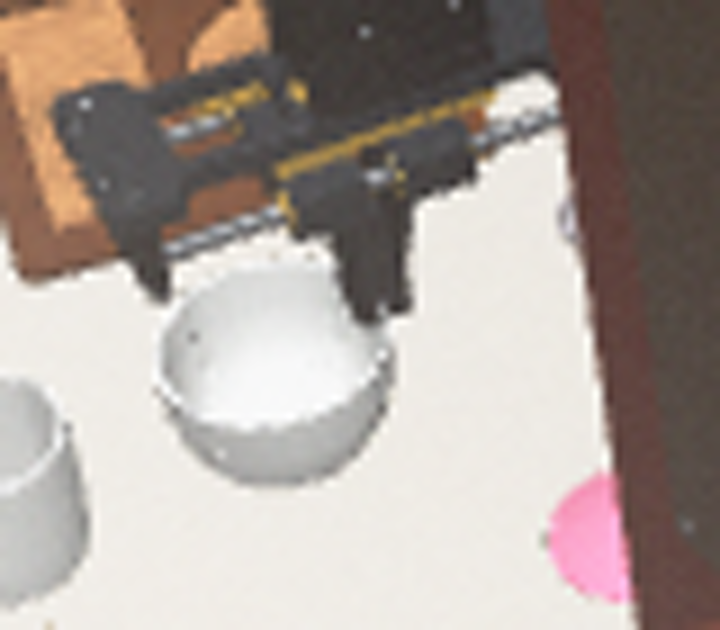

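Call:
step_arm(moves=[0,0,0,0,0,0,0,0,0,0,0,0,0,0,0,0,0,0,0,0,0])

```text
t: 4.4
tcp_pos: [0.4442, 0.1647, 0.0237]
ee_rot: [0.16, 1.57, 0.161]
ft_force: [-0.1, 0.0, 0.3]
gripper_width: 0.0013
```

Run:
```python
from h import *
p=ctrl.get_obs()['tcp_pos'];print(ctrl.get_obs()['gripper_width'],p)
over('scene','s6.png',(220,220,300,290),9,[(p,RD),(p+[0,0,.0517-p[2]],GR)]+ring(.4432,.2036,.052,.044,BL)+ring(.4432,.2036,.0,.03,GR))
im=snap('top','t6.png')
b=im[200:250,170:250];cv2.imwrite('pics/t6.png',cv2.resize(b,None,fx=9,fy=9,interpolation=cv2.INTER_CUBIC))
```

```text
0.0012713949123466521 [0.44419238 0.1647355  0.02365613]
```

View pics/s6.png

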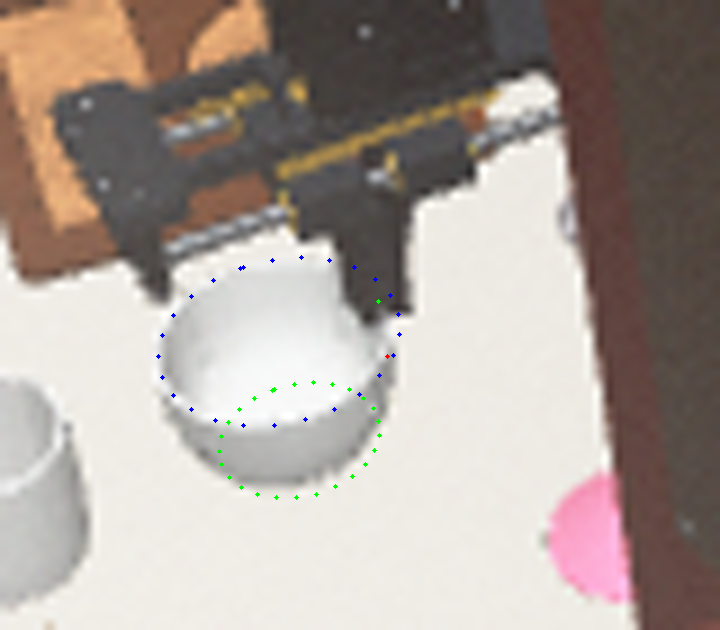

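View pics/t6.png

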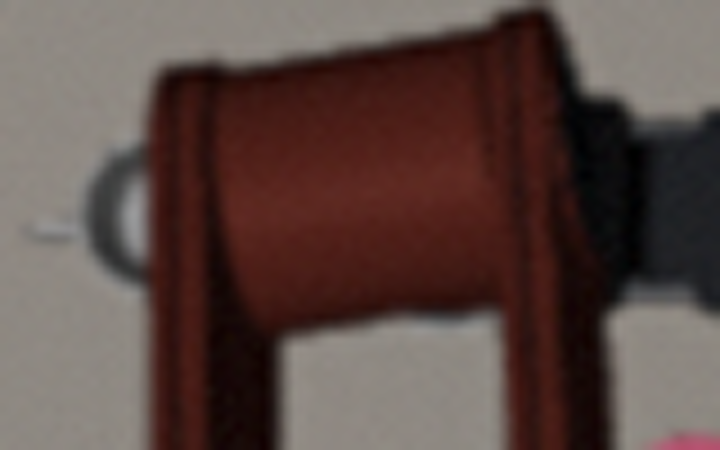

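Run:
```python
from h import *
for z in (.22,.26,.30):
    print(z,ray('top',170+353/4.4-.4,180+132/4.4-.4,z).round(4),ray('top',170+353/4.4-.4,180+240/4.4-.4,z).round(4))
o=ctrl.get_obs();print(o)
```

```text
0.22 [0.4839 0.0807 0.22  ] [0.408  0.0784 0.22  ]
0.26 [0.4817 0.0758 0.26  ] [0.4078 0.0735 0.26  ]
0.3 [0.4796 0.0708 0.3   ] [0.4075 0.0686 0.3   ]
{'t': 4.5, 'qpos': array([ 1.88430593e-01,  6.43338386e-02,  2.05322262e+00, -4.67518425e-05,
        1.02373050e+00, -1.38269831e+00]), 'joint_vel': array([0.00046261, 0.00179729, 0.00134976, 0.00130907, 0.00116452,
       0.00021245]), 'effort': array([-6.73487876e-02, -3.49065077e+01, -3.16386545e+01, -8.56959703e-02,
        1.90282837e-01, -5.67143143e-03]), 'tcp_pos': array([0.44419322, 0.16470583, 0.02366424]), 'ee_rot': array([0.05818986, 1.57048804, 0.05854676]), 'ft_force': array([0.3684945 , 0.57034728, 1.30922025]), 'wrist_torque': array([ 0.06369707, -0.04085625, -0.07461074]), 'gripper_width': 0.0011792850330928977}
```

Run:
```python
from h import *
from scipy.optimize import brentq
def zof(x,y,v): return brentq(lambda z:proj('scene',[x,y,z])[1]-v,-.1,.4)
for nm,x,y,z,w,x0,y0,k,L,Rr in [('s1',.4434,.1679,.1506,.045,200,170,6,(290,355),(388,322)),('s2',.443,.1654,.0552,.045,200,190,6,(322,369),(415,334)),('s3',.4436,.1647,.0352,.045,220,220,9,(313,327),(448,272)),('s6',.4442,.1647,.0237,.001,220,220,9,(373,323),(405,314))]:
    for (u,v),sg in ((L,1),(Rr,-1)):
        U=(u+.5)/k-.5+x0;V=(v+.5)/k-.5+y0
        yy=y+sg*(w/2+.006); zz=zof(x,yy,V)
        print(nm,sg,'tipz',round(zz,4),'minus tcp',round(zz-z,4),'u',round(U,1),'pred u',round(proj('scene',[x,yy,zz])[0],1))
```

```text
s1 1 tipz 0.1714 minus tcp 0.0208 u 247.9 pred u 247.4
s1 -1 tipz 0.1702 minus tcp 0.0196 u 264.2 pred u 264.5
s2 1 tipz 0.0754 minus tcp 0.0202 u 253.2 pred u 252.4
s2 -1 tipz 0.075 minus tcp 0.0198 u 268.8 pred u 268.6
s3 1 tipz 0.0528 minus tcp 0.0176 u 254.3 pred u 253.5
s3 -1 tipz 0.0537 minus tcp 0.0185 u 269.3 pred u 269.5
s6 1 tipz 0.0437 minus tcp 0.02 u 261.0 pred u 260.0
s6 -1 tipz 0.0421 minus tcp 0.0184 u 264.6 pred u 263.7
```

Call:
step_arm(moves=[-20,0,0,0,0,0,45,-30,0,0,0,0,0,45,-30,0,0,0,0,0,45,-30,0,0,0,0,0,45,-30,0,0,0,0,0,45,-30,0,0,0,0,0,45,-30,0,0,0,0,0,45])

```text
t: 5.08
tcp_pos: [0.4434, 0.1645, 0.0528]
ee_rot: [-2.93, 1.569, -2.93]
ft_force: [-0.0, -0.5, -0.5]
gripper_width: 0.0395
```

Run:
```python
from h import *
p=ctrl.get_obs()['tcp_pos'];print(p)
over('scene','s7.png',(220,220,300,290),9,ring(.4432,.2036,.052,.044,BL))
```

```text
[0.44339407 0.16454046 0.05275669]
```

View pics/s7.png

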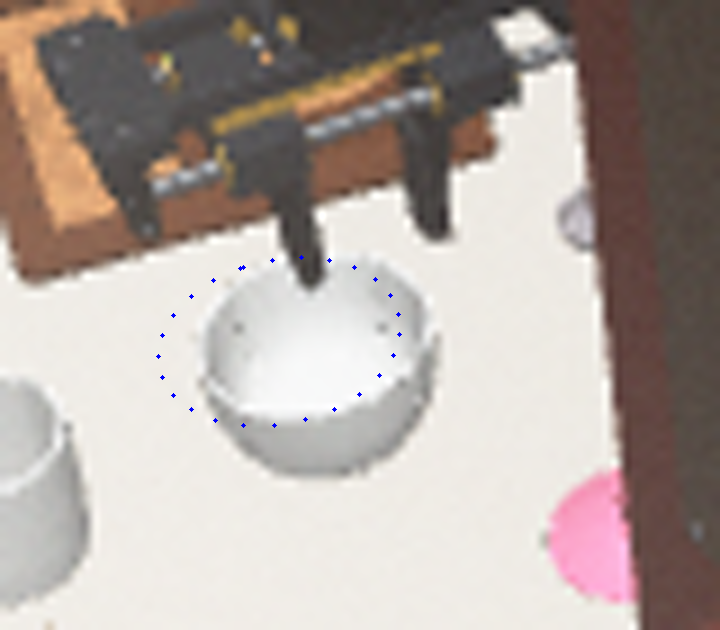

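Run:
```python
from h import *
plan([.40,.10,.09],90)
plan([.40,.10,.004],90)
```

```text
shift [-37.1 -64.6 -43.5] turn [ 0.  -0.1  0. ] q [ 0.19  0.02  2.04 -0.    1.09 -1.38] t 5.1333
shift [ 48.9 -64.5 -43.4] turn [ 0.  -0.1  0. ] q [ 0.19  0.02  2.04 -0.    1.09 -1.38] t 5.1333
```

Call:
step_arm(moves=[-37,0,0,0,0,0,20,-37,-64,-43,0,0,0,20,-37,-64,-43,0,0,0,20,-37,-64,-43,0,0,0,20,0,-64,-43,0,0,0,20,30,-64,-43,0,0,0,20,45,-64,-43,0,0,0,20,48,-64,-43,0,0,0,20,50,-64,-43,0,0,0,20,50,-64,-43,0,0,0,20,50,-64,-43,0,0,0,20])

```text
t: 6.05
tcp_pos: [0.4023, 0.1009, 0.0047]
ee_rot: [0.057, 1.569, 0.058]
ft_force: [0.4, -0.9, 0.6]
gripper_width: 0.0203
```

Run:
```python
from h import *
o=ctrl.get_obs();p=o['tcp_pos'];print(p,o['ft_force'])
over('scene','s8.png',(220,220,330,290),7,[(p,RD)])
snap('top','t8.png',(170,180,350,280),4.4)
```

```text
[0.40230863 0.10085356 0.0046819 ] [ 0.44030274 -0.93464695  0.59001875]
```

View pics/s8.png

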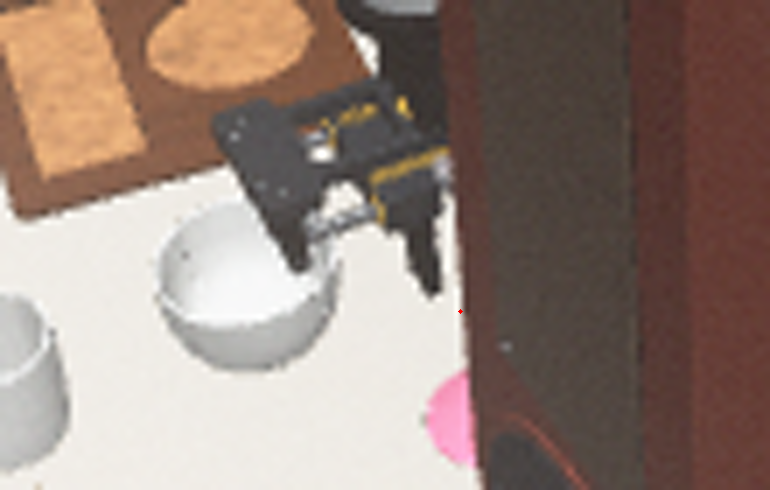

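View pics/t8.png

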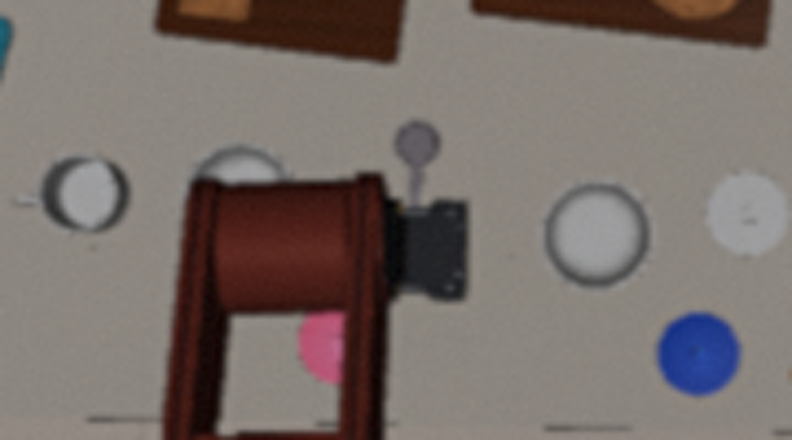

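Call:
step_arm(moves=[2,0,0,0,0,0,20,4,0,0,0,0,0,20,6,0,0,0,0,0,20,6,0,0,0,0,0,20])

```text
t: 6.48
tcp_pos: [0.4008, 0.1007, -0.0028]
ee_rot: [-3.11, 1.57, -3.11]
ft_force: [0.0, -1.1, -0.3]
gripper_width: 0.0198
```

Call:
step_arm(moves=[2,0,0,0,0,0,20,4,0,0,0,0,0,20,6,0,0,0,0,0,20,6,0,0,0,0,0,20])

```text
t: 6.82
tcp_pos: [0.4006, 0.1006, -0.009]
ee_rot: [-3.11, 1.57, -3.11]
ft_force: [0.8, -0.3, -0.3]
gripper_width: 0.0202
```

Call:
step_arm(moves=[2,0,0,0,0,0,20,4,0,0,0,0,0,20,4,0,0,0,0,0,20])

```text
t: 7.07
tcp_pos: [0.4007, 0.1007, -0.0129]
ee_rot: [-3.058, 1.57, -3.058]
ft_force: [0.4, 0.3, 0.1]
gripper_width: 0.0201
```

Call:
step_arm(moves=[1,0,0,0,0,0,20,2,0,0,0,0,0,20,2,0,0,0,0,0,20])

```text
t: 7.32
tcp_pos: [0.4009, 0.1007, -0.0146]
ee_rot: [3.136, 1.571, 3.136]
ft_force: [-0.3, 0.5, -0.3]
gripper_width: 0.0199
```

Call:
step_arm(moves=[1,0,0,0,0,0,20,2,0,0,0,0,0,20,2,0,0,0,0,0,20])

```text
t: 7.57
tcp_pos: [0.4009, 0.1007, -0.0166]
ee_rot: [-3.101, 1.571, -3.101]
ft_force: [-0.0, 0.1, 0.5]
gripper_width: 0.0202
```

Call:
step_arm(moves=[1,0,0,0,0,0,20,2,0,0,0,0,0,20,2,0,0,0,0,0,20])

```text
t: 7.82
tcp_pos: [0.4009, 0.1007, -0.0186]
ee_rot: [-2.906, 1.571, -2.906]
ft_force: [0.1, -0.6, -0.9]
gripper_width: 0.0197
```

Call:
step_arm(moves=[1,0,0,0,0,0,20,2,0,0,0,0,0,20,2,0,0,0,0,0,20])

```text
t: 8.07
tcp_pos: [0.4009, 0.1007, -0.0207]
ee_rot: [-3.088, 1.57, -3.087]
ft_force: [0.6, -0.7, 0.9]
gripper_width: 0.0201
```

Call:
step_arm(moves=[1,0,0,0,0,0,20,1,0,0,0,0,0,20])

```text
t: 8.23
tcp_pos: [0.401, 0.1007, -0.0216]
ee_rot: [-2.899, 1.571, -2.899]
ft_force: [-0.6, -0.7, 0.5]
gripper_width: 0.0201
```

Call:
step_arm(moves=[1,0,0,0,0,0,20,1,0,0,0,0,0,20])

```text
t: 8.4
tcp_pos: [0.401, 0.1007, -0.0226]
ee_rot: [-2.991, 1.571, -2.991]
ft_force: [-0.6, 0.1, 0.6]
gripper_width: 0.02
```

Call:
step_arm(moves=[1,0,0,0,0,0,20,1,0,0,0,0,0,20])

```text
t: 8.57
tcp_pos: [0.4009, 0.1007, -0.0236]
ee_rot: [-3.123, 1.571, -3.123]
ft_force: [0.5, 0.8, -0.3]
gripper_width: 0.0196
```

Run:
```python
from h import *
o=ctrl.get_obs();p=o['tcp_pos'];print(p,o['ft_force'])
over('scene','s9.png',(220,220,330,290),7,[(p,RD),(p*[1,1,0],GR)])
```

```text
[ 0.40093949  0.10067876 -0.02359815] [ 0.52373675  0.83385883 -0.34018634]
```

View pics/s9.png

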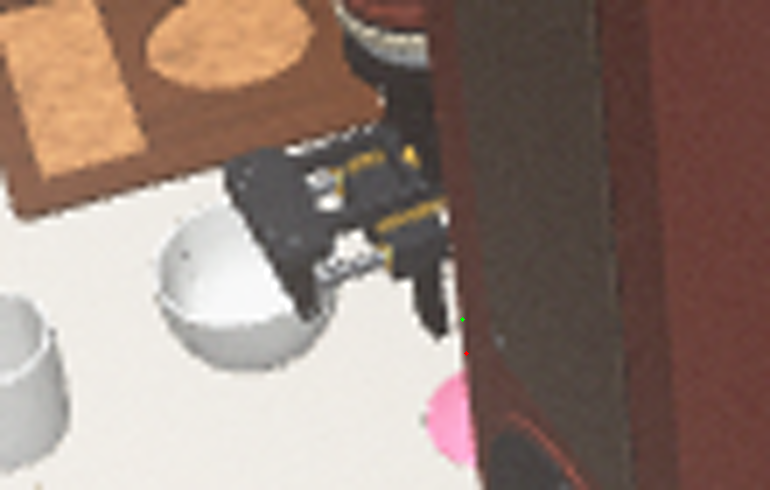

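Run:
```python
from h import *
from scipy.optimize import brentq
V=(338.5)/7-.5+220
for y in (.1167,.12): print(brentq(lambda z:proj('scene',[.401,y,z])[1]-V,-.1,.4),proj('scene',[.401,y,0]),(440.5)/7-.5+220)
V=(320)/7-.5+220
print(brentq(lambda z:proj('scene',[.401,.1007+.09,z])[1]-V,-.1,.4))
```

```text
-0.004902979010867267 (np.float64(281.29281580208044), np.float64(266.839788037719)) 282.42857142857144
-0.0032039071512584352 (np.float64(280.4002403982465), np.float64(267.1916936322083)) 282.42857142857144
0.04537985940635699
```

Call:
step_arm(moves=[1,0,0,0,0,0,20,1,0,0,0,0,0,20])

```text
t: 8.78
tcp_pos: [0.401, 0.1007, -0.0246]
ee_rot: [-2.878, 1.571, -2.878]
ft_force: [0.1, 0.9, -0.3]
gripper_width: 0.0201
```

Call:
step_arm(moves=[1,0,0,0,0,0,20,1,0,0,0,0,0,20])

```text
t: 8.95
tcp_pos: [0.4011, 0.1007, -0.0255]
ee_rot: [-0.403, 1.571, -0.402]
ft_force: [0.5, 0.3, -0.9]
gripper_width: 0.0198
```

Call:
step_arm(moves=[1,0,0,0,0,0,20,1,0,0,0,0,0,20])

```text
t: 9.12
tcp_pos: [0.4011, 0.1007, -0.0257]
ee_rot: [-2.949, 1.57, -2.948]
ft_force: [-4.7, -0.6, 11.9]
gripper_width: 0.02
```

Call:
step_arm(moves=[-40,0,0,0,0,0,60,-80,0,0,0,0,0,60,-120,0,0,0,0,0,60,-140,-100,0,0,0,0,60,-140,-100,0,0,0,0,60,-140,-100,0,0,0,0,60,-140,-100,0,0,0,0,60])

```text
t: 9.7
tcp_pos: [0.4022, -0.0024, 0.1151]
ee_rot: [-0.556, 1.567, -0.559]
ft_force: [0.4, 0.5, 0.3]
gripper_width: 0.0567
```

Run:
```python
from h import *
o=ctrl.get_obs();p=o['tcp_pos'];print(p,o['ft_force'])
snap('scene','s10.png',(200,200,310,290),7)
im=snap('top','t10.png')
K=8;x0,y0,x1,y1=170,200,240,250
cv2.imwrite('pics/t10.png',cv2.resize(im[180:280,165:345],None,fx=4.4,fy=4.4,interpolation=cv2.INTER_CUBIC))
```

```text
[ 0.40222855 -0.00238434  0.11513254] [0.44291358 0.49283994 0.29868797]
```

View pics/s10.png

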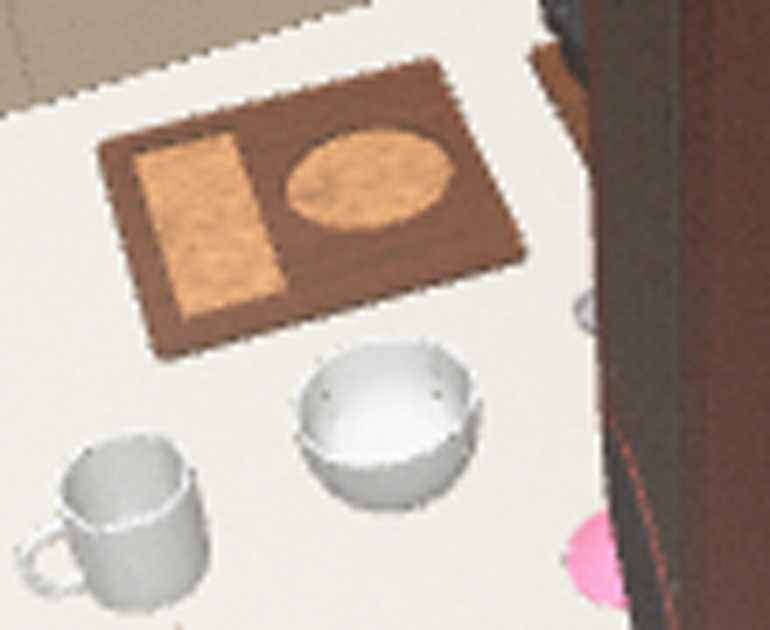

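View pics/t10.png

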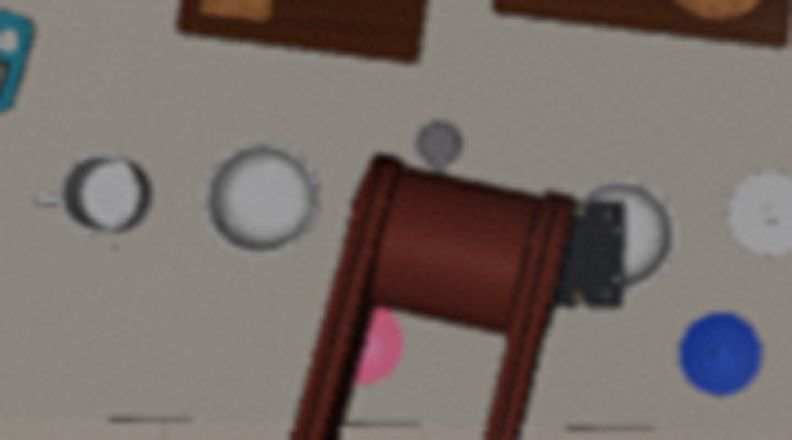

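```bash
python3 - <<'E'
from h import *
print(ray('top',224.15,224.8,.052))
print(ray('scene',200+389/7-.4,200+403/7-.4,.052))
g=lambda x,y,z:ray('top',165+x/4.4-.4,180+y/4.4-.4,z).round(4)
for z in (.2,.25,.3):print(g(624,200,z),g(624,305,z))
E
python3 h.py .438 .145 .09 90
```

```text
[0.4391172  0.18757228 0.052     ]
[0.43594043 0.19035091 0.052     ]
[ 0.4404 -0.0955  0.2   ] [ 0.3659 -0.0972  0.2   ]
[ 0.4391 -0.0961  0.25  ] [ 0.3669 -0.0977  0.25  ]
[ 0.4377 -0.0966  0.3   ] [ 0.3679 -0.0982  0.3   ]
shift [ 23.7 144.7  36.5] turn [-0.1  0.  -0. ] q [-0.2  -0.27  2.17  0.    1.24 -1.77] t 9.8
```

Call:
step_arm(moves=[0,150,36,0,0,0,50,0,150,36,0,0,0,50,0,150,36,0,0,0,50,0,151,36,0,0,0,50,0,151,36,0,0,0,50,30,151,36,0,0,0,50,60,151,36,0,0,0,50,75,151,36,0,0,0,50,75,151,36,0,0,0,50])

```text
t: 10.55
tcp_pos: [0.4322, 0.1519, 0.0339]
ee_rot: [-3.0, 1.562, -2.999]
ft_force: [-0.3, -0.3, -0.4]
gripper_width: 0.05
```

Run:
```python
from h import *
o=ctrl.get_obs();p=o['tcp_pos'];print(p,o['ft_force'])
snap('scene','s11.png',(220,210,310,290),8)
plan([.438,.150,.0095],90)
```

```text
[0.43221402 0.15191814 0.03393787] [-0.34294631 -0.33372467 -0.39610081]
shift [26.6 -2.   4.1] turn [ 0.1 -0.3  0. ] q [ 0.16  0.02  2.08  0.    1.06 -1.41] t 10.6
```

View pics/s11.png

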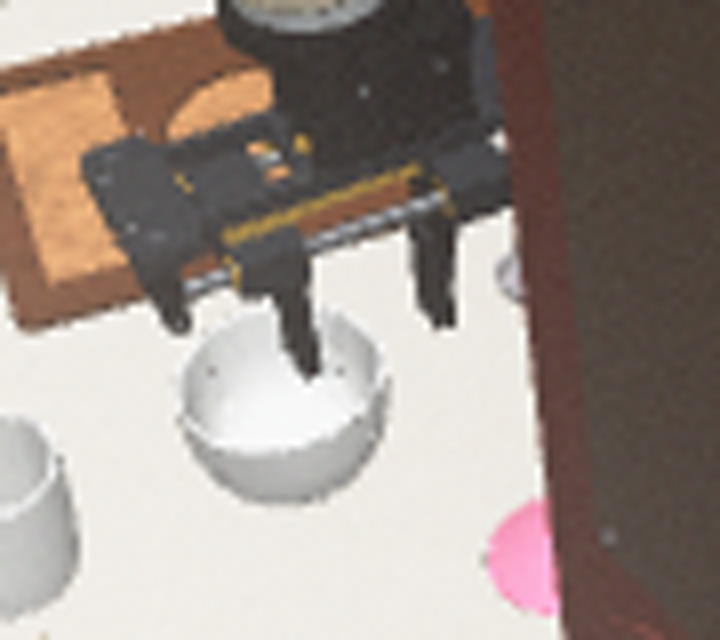

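Call:
step_arm(moves=[10,-1,4,0,0,0,50,20,-1,4,0,0,0,50,25,-1,4,0,0,0,50,25,-1,4,0,0,0,50,25,-1,4,0,0,0,0,25,-1,4,0,0,0,0,25,-1,4,0,0,0,0,25,-1,4,0,0,0,0,25,-1,4,0,0,0,0,25,-1,4,0,0,0,0,25,-1,4,0,0,0,0,25,-1,4,0,0,0,0,25,-1,4,0,0,0,0,25,-1,4,0,0,0,0])

```text
t: 11.77
tcp_pos: [0.4415, 0.1509, 0.014]
ee_rot: [0.493, 1.57, 0.493]
ft_force: [-0.9, 0.2, 3.2]
gripper_width: 0.0063
```

Run:
```python
from h import *
o=ctrl.get_obs();p=o['tcp_pos'];print(p,o['gripper_width'])
snap('scene','s12.png',(220,210,310,290),8)
```

```text
[0.44154689 0.1509471  0.01397925] 0.006282975949709156
```

View pics/s12.png

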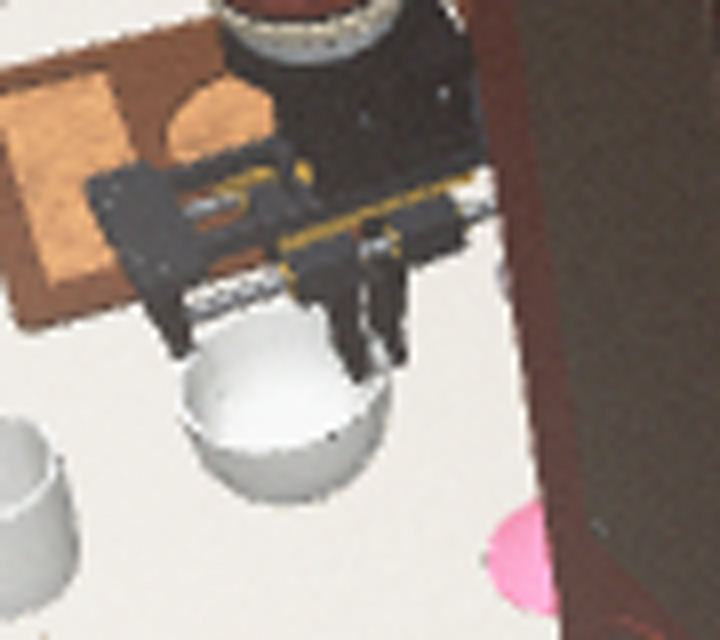

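Call:
step_arm(moves=[-5,0,0,0,0,0,0,-15,0,0,0,0,0,0,-30,0,0,0,0,0,0,-50,0,0,0,0,0,0,-70,0,0,0,0,0,0,-70,0,0,0,0,0,0,-70,0,0,0,0,0,0])

```text
t: 12.4
tcp_pos: [0.4419, 0.1506, 0.0847]
ee_rot: [-0.0, 1.568, 0.0]
ft_force: [-0.0, 0.9, -2.5]
gripper_width: 0.0048
```

Run:
```python
from h import *
o=ctrl.get_obs();p=o['tcp_pos'];print(p,o['gripper_width'],o['ft_force'])
snap('scene','s13.png',(200,180,310,280),7)
plan([.638-.038,-.164,.085],0)
```

```text
[0.44192253 0.15064667 0.0846612 ] 0.004792205772156354 [-0.02878401  0.90193125 -2.48482798]
shift [  -1.6 -314.6  159.1] turn [-90.  -0.   0.] q [ 0.16 -0.05  2.04 -0.    1.15 -1.41] t 12.45
```

View pics/s13.png

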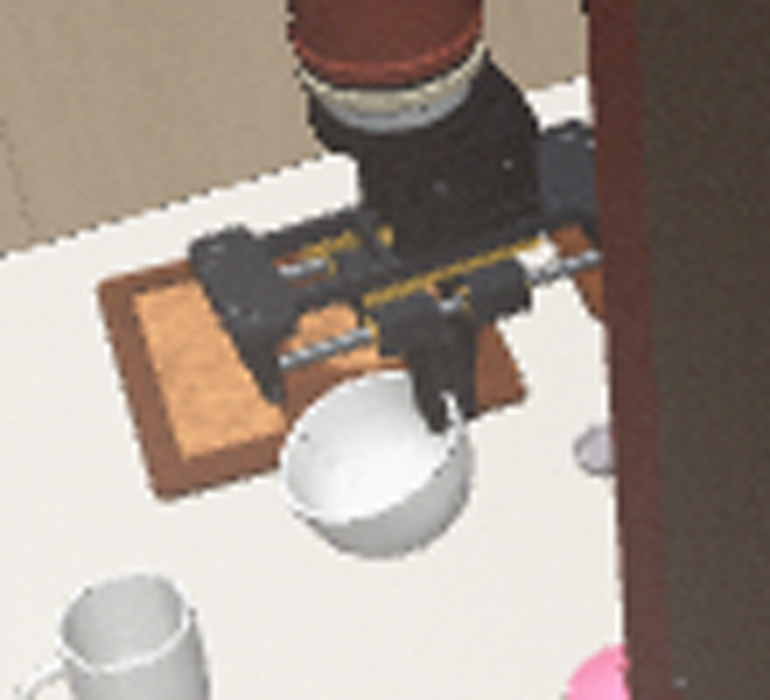

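Call:
step_arm(moves=[20,0,0,0,0,0,0,40,0,0,0,0,0,0,58,0,0,0,0,0,0,64,0,0,0,0,0,0,70,0,0,0,0,0,0,70,0,0,0,0,0,40,70,0,0,0,0,0,40,70,0,0,0,0,0,40,70,0,0,0,0,0,40,70,0,0,0,0,0,40,70,0,0,0,0,0,40,70,0,0,0,0,0,40])

```text
t: 13.45
tcp_pos: [0.4408, 0.1507, 0.0133]
ee_rot: [-3.046, 1.57, -3.046]
ft_force: [-0.6, -0.7, 0.8]
gripper_width: 0.0388
```

Run:
```python
from h import *
o=ctrl.get_obs();p=o['tcp_pos'];print(p,o['gripper_width'],o['ft_force'])
snap('scene','s14.png',(200,200,310,290),7)
```

```text
[0.44079744 0.15074729 0.01334468] 0.03878873533024653 [-0.60437947 -0.65287036  0.83892117]
```

View pics/s14.png

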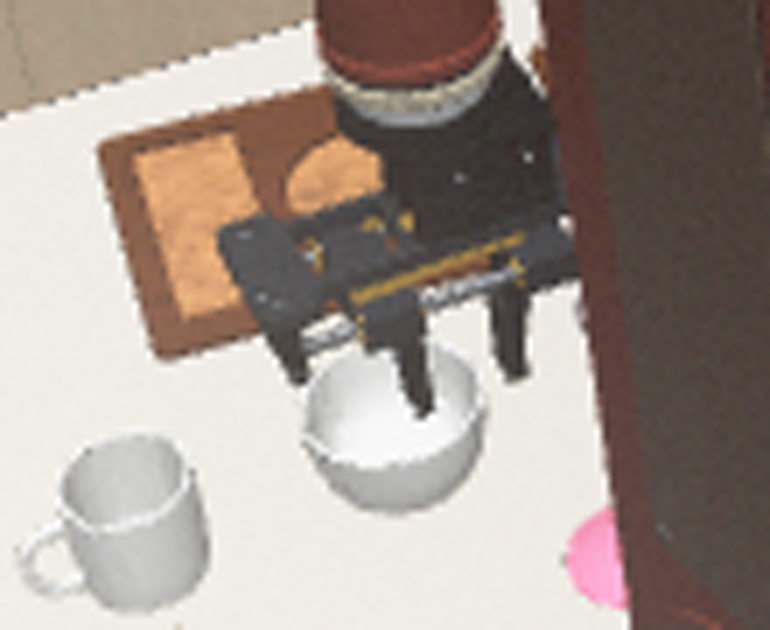

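Call:
step_arm(moves=[4,0,0,0,0,0,40,7,0,0,0,0,0,40,7,0,0,0,0,0,40,7,0,0,0,0,0,0,7,0,0,0,0,0,0,7,0,0,0,0,0,0,7,0,0,0,0,0,0,7,0,0,0,0,0,0,7,0,0,0,0,0,0,7,0,0,0,0,0,0,7,0,0,0,0,0,0,7,0,0,0,0,0,0,7,0,0,0,0,0,0])

```text
t: 14.58
tcp_pos: [0.4414, 0.151, 0.0074]
ee_rot: [0.848, 1.57, 0.849]
ft_force: [-2.3, -0.2, 7.1]
gripper_width: 0.0098
```

Call:
step_arm(moves=[-5,0,0,0,0,0,0,-12,0,0,0,0,0,0,-20,0,0,0,0,0,0,-20,0,0,0,0,0,0,-20,0,0,0,0,0,0])

```text
t: 15.0
tcp_pos: [0.4415, 0.1506, 0.0271]
ee_rot: [-0.102, 1.569, -0.102]
ft_force: [-0.5, 0.1, -2.3]
gripper_width: 0.0072
```

Run:
```python
from h import *
o=ctrl.get_obs();p=o['tcp_pos'];print(p,o['gripper_width'],o['ft_force'])
snap('scene','s15.png',(200,200,310,290),7)
```

```text
[0.44154428 0.15057696 0.02714193] 0.007190737552114499 [-0.50734577  0.06223022 -2.29849582]
```

View pics/s15.png

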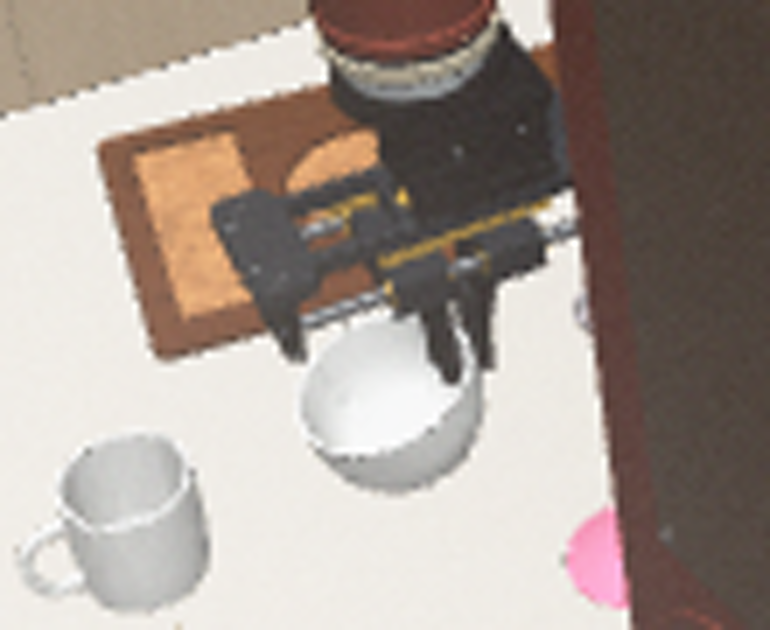

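Call:
step_arm(moves=[-15,0,0,0,0,0,0,-35,0,0,0,0,0,0,-60,-10,5,3,0,0,0,-70,-25,12,8,0,0,0,-70,-45,22,13,0,0,0,-70,-65,33,18,0,0,0,-70,-85,43,24,0,0,0,-70,-105,53,30,0,0,0,-70,-125,63,36,0,0,0,-70,-145,73,42,0,0,0,-70,-165,83,48,0,0,0,-70,-185,93,54,0,0,0,-70,-205,103,60,0,0,0,-70,-225,113,66,0,0,0,-70,-245,123,72,0,0,0,-70,-265,133,78,0,0,0,-70,-285,143,83,0,0,0,-70,-300,151,87,0,0,0,-70,-314,158,90,0,0,0,-70,-314,158,90,0,0,0])

```text
t: 16.72
tcp_pos: [0.5996, -0.166, 0.0957]
ee_rot: [-0.289, 1.57, -1.864]
ft_force: [-0.2, -0.2, -1.8]
gripper_width: 0.0068
```

Run:
```python
from h import *
o=ctrl.get_obs();p=o['tcp_pos'];print(p,o['gripper_width'],o['ft_force'])
snap('scene','s16.png')
im=snap('top','t16.png',(230,120,400,220),4.6)
```

```text
[ 0.59955954 -0.16603401  0.09573002] 0.006825100873603365 [-0.16981145 -0.2414561  -1.78734076]
```

View pics/s16.png

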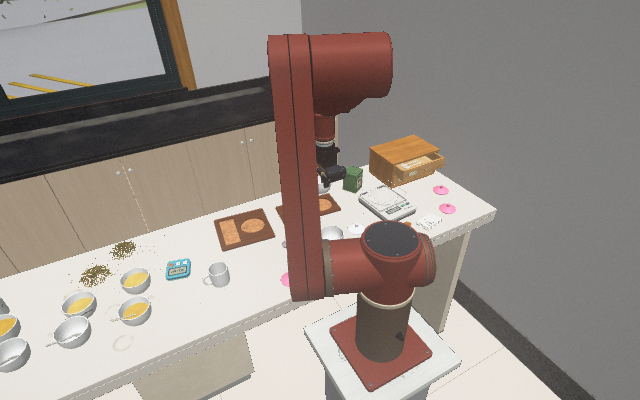

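View pics/t16.png

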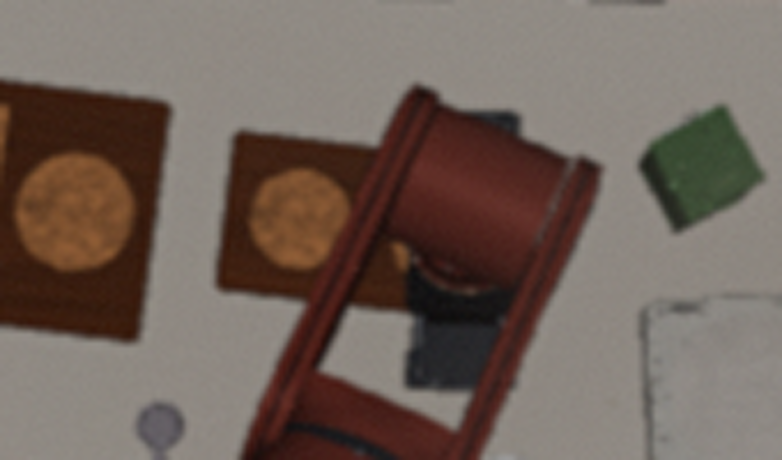

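Call:
step_arm(moves=[20,0,0,0,0,0,0,40,0,0,0,0,0,0,54,0,0,0,0,0,0,60,0,0,0,0,0,0,65,0,0,0,0,0,0,70,0,0,0,0,0,0,75,0,0,0,0,0,0,78,0,0,0,0,0,0,78,0,0,0,0,0,0])

```text
t: 17.57
tcp_pos: [0.6001, -0.1641, 0.0212]
ee_rot: [0.855, 1.568, -0.715]
ft_force: [-7.3, 0.8, 14.1]
gripper_width: 0.0079
```

Run:
```python
from h import *
snap('scene','s17.png',(270,150,370,240),7)
```

```text
(no output)
```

View pics/s17.png

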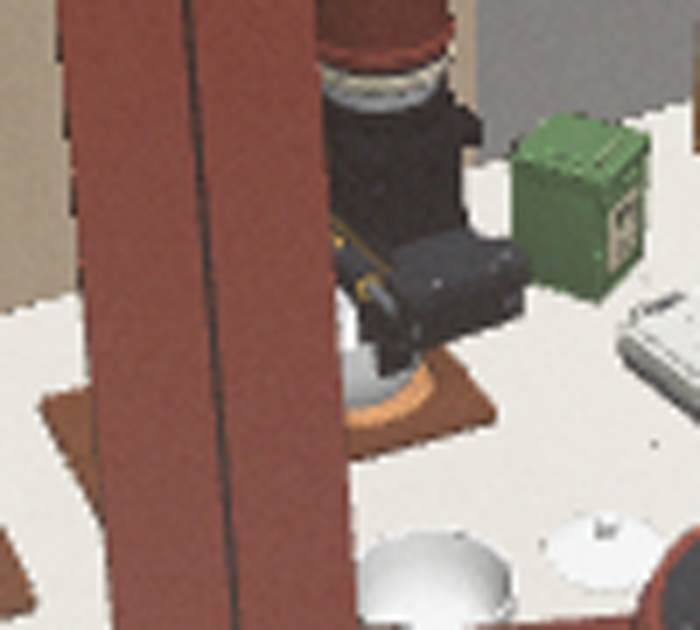

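Call:
step_arm(moves=[0,0,0,0,0,0,20,0,0,0,0,0,0,35,0,0,0,0,0,0,35,0,0,0,0,0,0,35,0,0,0,0,0,0,35,0,0,0,0,0,0,35,-20,0,0,0,0,0,35,-50,0,0,0,0,0,35,-80,0,0,0,0,0,35,-110,0,0,0,0,0,35,-110,0,-60,0,0,0,35,-110,0,-100,0,0,0,35])

```text
t: 18.62
tcp_pos: [0.6014, -0.0816, 0.1319]
ee_rot: [1.291, 1.564, -0.284]
ft_force: [0.7, 0.7, -0.4]
gripper_width: 0.035
```

Run:
```python
from h import *
print(ctrl.get_obs()['tcp_pos'])
snap('scene','s18.png',(250,170,370,250),6)
snap('top','t18.png',(230,120,400,220),4.6)
plan([.4405,.055,.08],90)
```

```text
[ 0.60137095 -0.08158796  0.13191828]
shift [  49.3 -158.1 -130.3] turn [-89.7  -0.1  -0.1] q [-0.26  0.23  1.65  0.    1.27 -0.26] t 18.7167
```

View pics/s18.png

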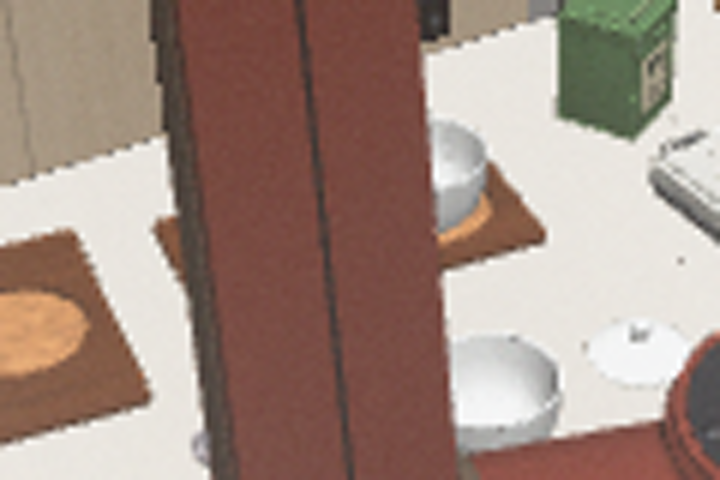

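View pics/t18.png

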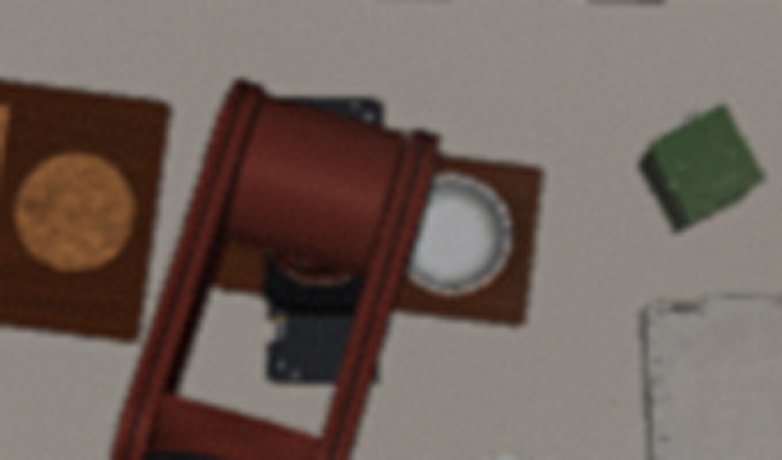

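Call:
step_arm(moves=[0,-10,-8,-6,0,0,30,0,-20,-16,-12,0,0,30,0,-30,-25,-18,0,0,30,0,-42,-34,-24,0,0,30,0,-53,-43,-30,0,0,30,0,-64,-52,-36,0,0,30,0,-75,-61,-42,0,0,30,0,-86,-70,-48,0,0,30,0,-96,-79,-54,0,0,30,0,-106,-88,-60,0,0,30,10,-117,-97,-66,0,0,30,20,-128,-106,-72,0,0,30,30,-138,-115,-78,0,0,30,40,-148,-122,-84,0,0,30,49,-158,-130,-89.7,0,0,30,49,-158,-130,-89.7,0,0,30,49,-158,-130,-89.7,0,0,30])

```text
t: 20.13
tcp_pos: [0.4407, 0.05, 0.0792]
ee_rot: [-2.944, 1.57, -2.951]
ft_force: [0.4, -0.6, 0.6]
gripper_width: 0.0303
```

Run:
```python
from h import *
print(ctrl.get_obs()['tcp_pos'])
im=snap('top','t19.png',(220,180,340,280),6)
p=ctrl.get_obs()['tcp_pos'];p[2]+=.0255
over('scene','s19.png',(240,190,350,290),7,[(p,RD)])
plan([.4405,.055,-.0195],90)
```

```text
[0.44065439 0.04997849 0.07922024]
shift [99.8  5.5 -2. ] turn [-0.4  0.1  0. ] q [-0.07 -0.1   2.09 -0.    1.15 -1.63] t 20.2333
```

View pics/t19.png

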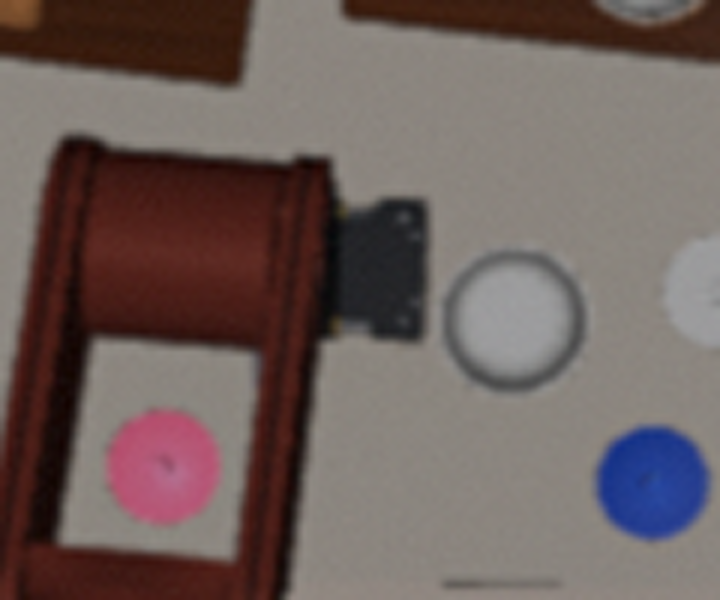

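View pics/s19.png

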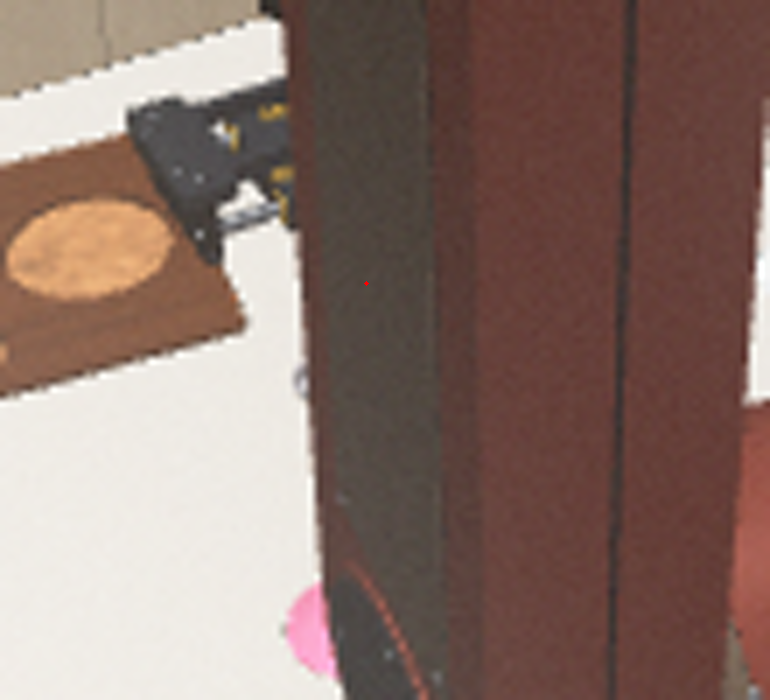

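Call:
step_arm(moves=[0,5,-1,0,0,0,30,35,5,-1,0,0,0,30,65,5,-1,0,0,0,30,82,5,-1,0,0,0,30,90,5,-1,0,0,0,30,95,5,-1,0,0,0,30,99,5,-1,0,0,0,30,99,5,-1,0,0,0,30,99,5,-1,0,0,0,30])

```text
t: 20.98
tcp_pos: [0.4412, 0.055, -0.0185]
ee_rot: [-0.064, 1.569, -0.069]
ft_force: [-0.1, -0.4, 0.4]
gripper_width: 0.0301
```

Call:
step_arm(moves=[0,0,0,0,0,0,0,0,0,0,0,0,0,0,0,0,0,0,0,0,0,0,0,0,0,0,0,0,0,0,0,0,0,0,0,0,0,0,0,0,0,0])

```text
t: 21.48
tcp_pos: [0.4404, 0.0551, -0.0191]
ee_rot: [0.161, 1.57, 0.156]
ft_force: [-0.3, 0.9, 3.2]
gripper_width: 0.009
```

Call:
step_arm(moves=[0,0,0,0,0,0,0,0,0,0,0,0,0,0,-15,0,0,0,0,0,0,-35,0,0,0,0,0,0,-60,0,0,0,0,0,0,-90,0,0,0,0,0,0,-100,0,0,0,0,0,0,-100,0,0,0,0,0,0])

```text
t: 22.15
tcp_pos: [0.4426, 0.0548, 0.0832]
ee_rot: [-0.069, 1.565, -0.074]
ft_force: [0.7, -0.4, 0.0]
gripper_width: 0.0091
```

Run:
```python
from h import *
o=ctrl.get_obs();print(o['tcp_pos'],o['gripper_width'])
plan([.660,.214,.085],84)
```

```text
[0.44263969 0.05483651 0.0832258 ] 0.009062436552953626
shift [ -0.5 160.2 216.6] turn [5.7 0.3 0. ] q [-0.05 -0.11  2.09 -0.    1.15 -1.62] t 22.15
```

Call:
step_arm(moves=[-5,14,20,1,0,0,0,-5,32,45,2,0,0,0,-5,50,70,3,0,0,0,-5,70,95,4,0,0,0,-5,90,120,5,0,0,0,-5,108,145,5.7,0,0,0,-5,126,170,5.7,0,0,0,-5,145,195,5.7,0,0,0,0,160,217,5.7,0,0,0,0,160,217,5.7,0,0,0,0,160,217,5.7,0,0,0,0,160,217,5.7,0,0,0])

```text
t: 23.15
tcp_pos: [0.6561, 0.2134, 0.0778]
ee_rot: [-2.778, 1.567, -2.883]
ft_force: [-0.2, -0.2, -0.6]
gripper_width: 0.0097
```

Run:
```python
from h import *
o=ctrl.get_obs();print(o['tcp_pos'],o['gripper_width'])
snap('scene','s20.png',(180,150,290,250),7)
snap('top','t20.png',(180,100,300,200),6)
plan([.660,.214,-.0105],84)
```

```text
[0.65606339 0.2133846  0.07776292] 0.00965416303807304
shift [90.1  1.2  3.4] turn [-0.  -0.1  0. ] q [ 0.2   0.47  1.44 -0.    1.24 -1.27] t 23.25
```

View pics/s20.png

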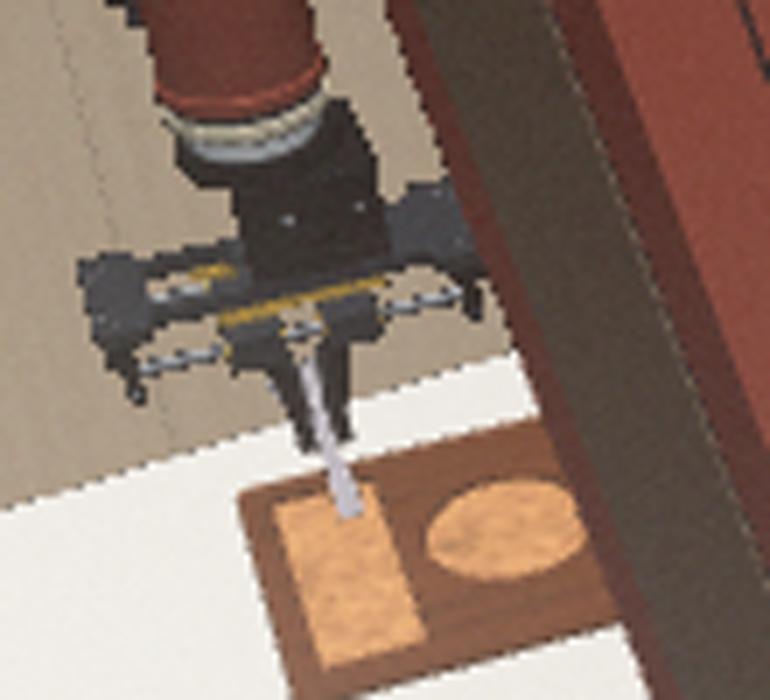

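View pics/t20.png

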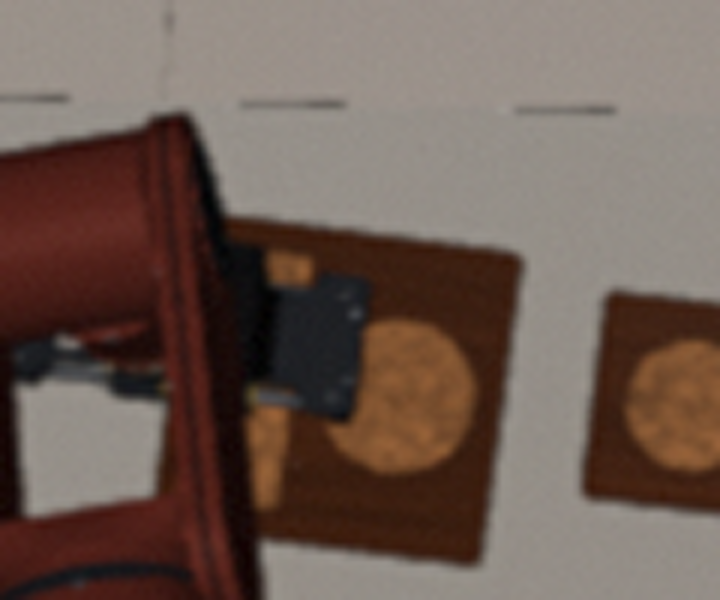

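Run:
```python
from h import *
snap('scene','s21.png',(205,185,255,235),15)
```

```text
(no output)
```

View pics/s21.png

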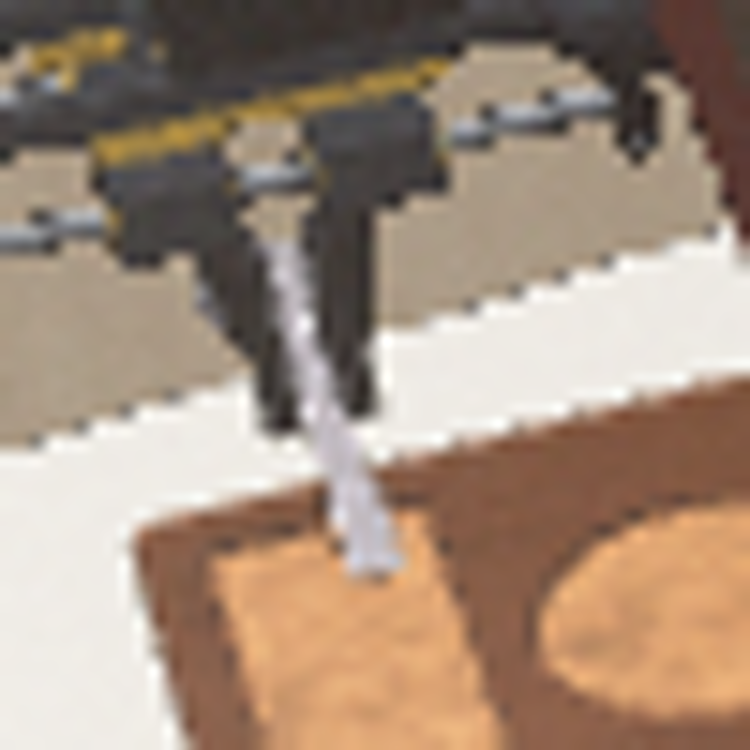

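Run:
```python
from h import *
o=ctrl.get_obs();p=o['tcp_pos']+[0,0,.0255+.004];d=np.array([np.cos(np.radians(-6)),np.sin(np.radians(-6)),0])
for a in range(-60,61,10):
    c,s=np.cos(np.radians(a)),np.sin(np.radians(a))
    e=p-.064*(c*d+np.array([0,0,s])); t=p+.064*(c*d+np.array([0,0,s]))
    f=lambda q:[round((q[0]-205+.5)*15),round((q[1]-185+.5)*15)]
    print(a,'end',f(proj('scene',e)),'bowl tip',f(proj('scene',t)),'grip',f(proj('scene',p)))
```

```text
-60 end [299, 276] bowl tip [332, 499] grip [316, 392]
-50 end [312, 320] bowl tip [321, 458] grip [316, 392]
-40 end [324, 366] bowl tip [309, 416] grip [316, 392]
-30 end [337, 413] bowl tip [297, 373] grip [316, 392]
-20 end [349, 459] bowl tip [287, 331] grip [316, 392]
-10 end [360, 503] bowl tip [276, 290] grip [316, 392]
0 end [369, 543] bowl tip [267, 252] grip [316, 392]
10 end [376, 578] bowl tip [260, 217] grip [316, 392]
20 end [382, 607] bowl tip [254, 188] grip [316, 392]
30 end [385, 628] bowl tip [249, 164] grip [316, 392]
40 end [387, 642] bowl tip [247, 147] grip [316, 392]
50 end [386, 649] bowl tip [247, 136] grip [316, 392]
60 end [383, 647] bowl tip [249, 134] grip [316, 392]
```

Call:
step_arm(moves=[30,1,4,0,0,0,0,55,1,4,0,0,0,0,70,1,4,0,0,0,0,78,1,4,0,0,0,0,83,1,4,0,0,0,0,87,1,4,0,0,0,0,88,1,4,0,0,0,0,88,1,4,0,0,0,0])

```text
t: 23.97
tcp_pos: [0.6627, 0.2147, -0.0064]
ee_rot: [0.303, 1.569, 0.199]
ft_force: [0.2, -0.0, -1.5]
gripper_width: 0.0089
```

Run:
```python
from h import *
o=ctrl.get_obs();print(o['tcp_pos'],o['gripper_width'],o['ft_force'])
snap('scene','s22.png',(190,190,290,270),8)
```

```text
[ 0.66274021  0.21468186 -0.00642262] 0.008855768374508634 [ 0.20004097 -0.01828872 -1.46740841]
```

View pics/s22.png

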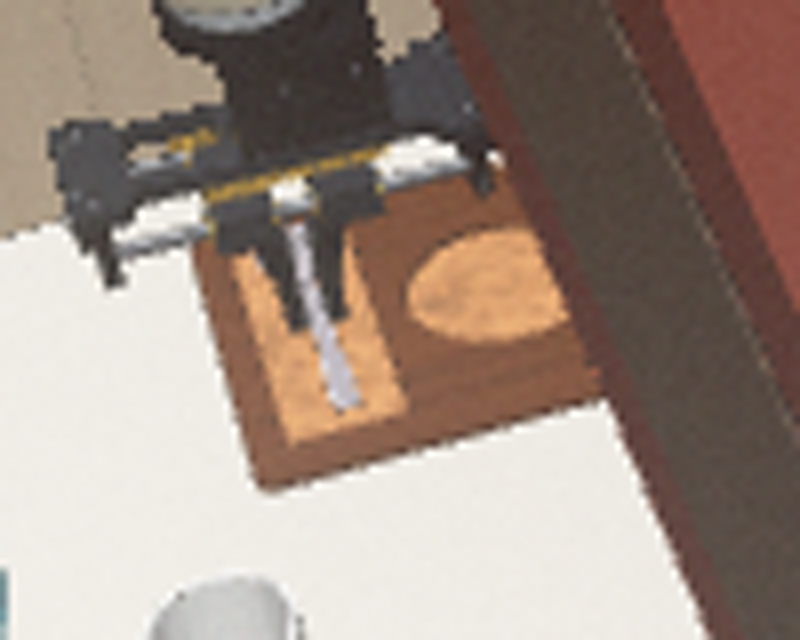

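Call:
step_arm(moves=[2,0,0,0,0,0,0,4,0,0,0,0,0,0,4,0,0,0,0,0,0,4,0,0,0,0,0,24,4,0,0,0,0,0,24,4,0,0,0,0,0,24,4,0,0,0,0,0,24,-10,0,0,0,0,0,24,-40,0,0,0,0,0,24,-80,0,0,0,0,0,24,-110,0,0,0,0,0,24,-110,0,0,0,0,0,24,-110,0,0,0,0,0,24])

```text
t: 25.1
tcp_pos: [0.6646, 0.2151, 0.1075]
ee_rot: [0.304, 1.563, 0.2]
ft_force: [-0.1, -0.4, 0.0]
gripper_width: 0.0243
```

Run:
```python
from h import *
o=ctrl.get_obs();print(o['tcp_pos'],o['gripper_width'],o['ft_force'])
snap('scene','s23.png',(190,190,290,270),8)
plan([.4165,-.0903+.038,.09],90)
```

```text
[0.66457759 0.21511303 0.10748312] 0.02425873319532184 [-0.10174442 -0.37915718  0.02397797]
shift [  13.7 -291.2 -217.1] turn [-6.   0.1 -0. ] q [ 0.2   0.46  1.4  -0.    1.28 -1.27] t 25.15
```

View pics/s23.png

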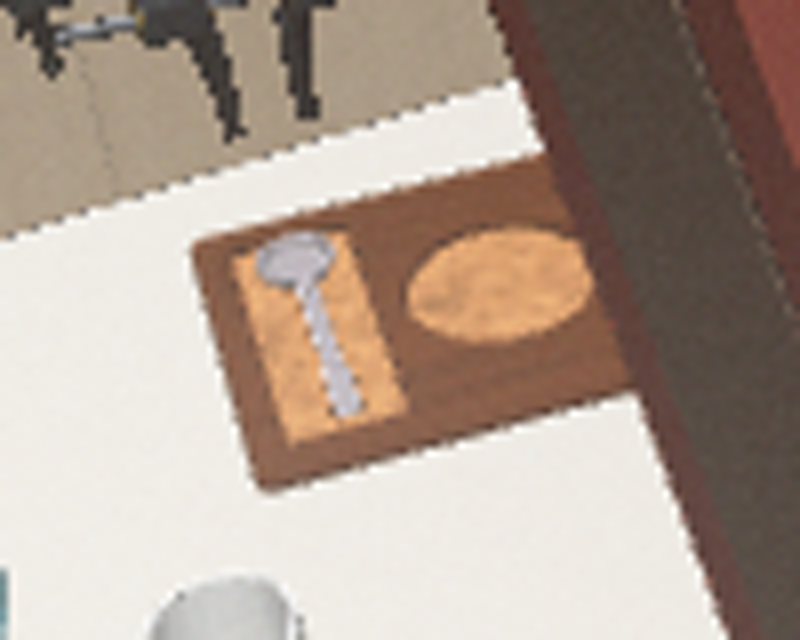

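Call:
step_arm(moves=[0,-24,-18,-1,0,0,45,0,-48,-36,-2,0,0,45,0,-72,-54,-3,0,0,45,0,-96,-72,-4,0,0,45,0,-120,-90,-5,0,0,45,0,-144,-108,-6,0,0,45,0,-168,-126,-6,0,0,45,0,-192,-144,-6,0,0,45,0,-216,-162,-6,0,0,45,0,-240,-180,-6,0,0,45,0,-264,-198,-6,0,0,45,14,-291,-217,-6,0,0,45,14,-291,-217,-6,0,0,45,14,-291,-217,-6,0,0,45])

```text
t: 26.32
tcp_pos: [0.4132, -0.0525, 0.0866]
ee_rot: [2.797, 1.566, 2.794]
ft_force: [1.5, 0.5, 0.3]
gripper_width: 0.0447
```

Run:
```python
from h import *
o=ctrl.get_obs();print(o['tcp_pos'],o['gripper_width'],o['ft_force'])
snap('scene','s24.png',(240,190,390,290),5)
snap('top','t24.png',(220,130,380,260),5)
plan([.4165,-.0903+.038,.0065],90)
```

```text
[ 0.41322898 -0.05248793  0.08655809] 0.04467949319149526 [1.4689086  0.49630688 0.30757478]
shift [81.6 -0.5  0.9] turn [-0. -0. -0.] q [-0.31 -0.18  2.15  0.    1.18 -1.88] t 26.4167
```

View pics/s24.png

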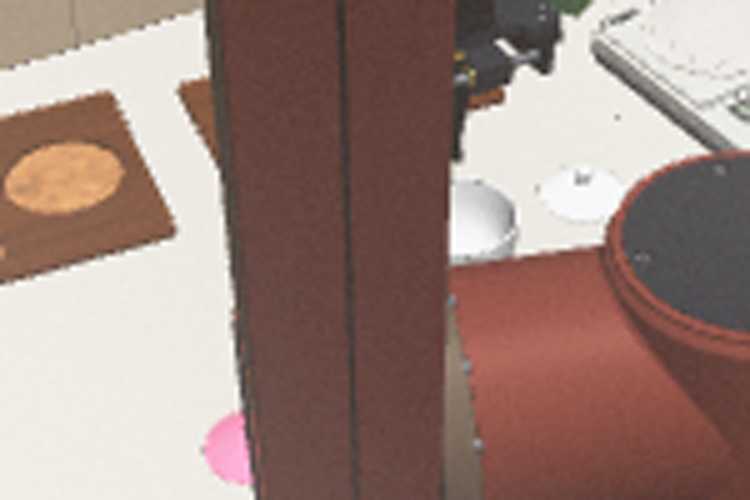

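View pics/t24.png

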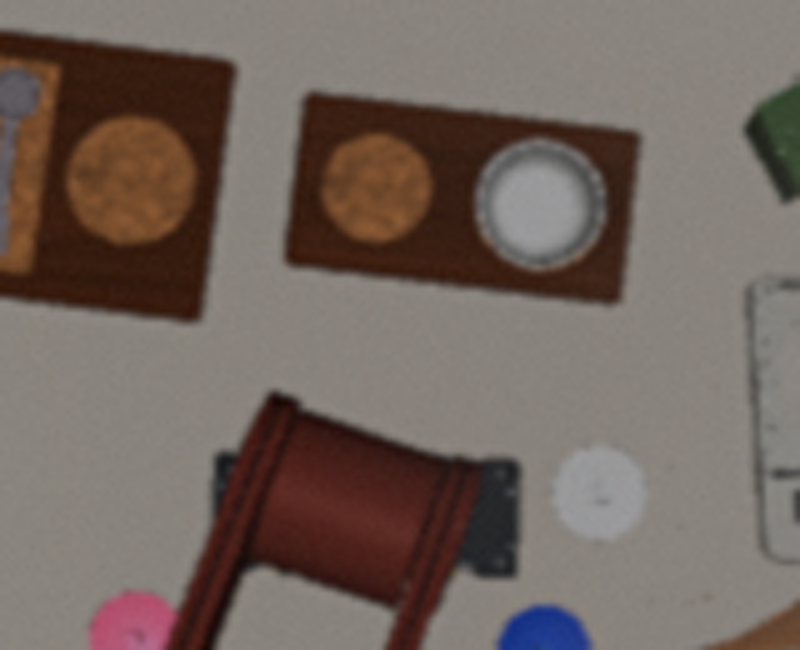

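Call:
step_arm(moves=[25,0,2,0,0,0,45,50,0,2,0,0,0,45,65,0,2,0,0,0,45,75,0,2,0,0,0,45,82,0,2,0,0,0,45,82,0,2,0,0,0,45,82,0,2,0,0,0,45])

```text
t: 27.0
tcp_pos: [0.4184, -0.052, 0.0069]
ee_rot: [-0.159, 1.571, -0.158]
ft_force: [-0.2, -0.2, 0.1]
gripper_width: 0.0451
```

Call:
step_arm(moves=[0,0,0,0,0,0,0,0,0,0,0,0,0,0,0,0,0,0,0,0,0,0,0,0,0,0,0,0,0,0,0,0,0,0,0,0,0,0,0,0,0,0,0,0,0,0,0,0,0,0,0,0,0,0,0,0,0,0,0,0,0,0,0])

```text
t: 27.75
tcp_pos: [0.4179, -0.0524, 0.0071]
ee_rot: [-2.199, 1.57, -2.199]
ft_force: [-2.8, 0.3, 5.8]
gripper_width: 0.0102
```

Call:
step_arm(moves=[-5,0,0,0,0,0,0,-15,0,0,0,0,0,0,-35,0,0,0,0,0,0,-60,0,0,0,0,0,0,-80,8,8,0,0,0,0,-90,22,24,0,0,0,0,-90,38,41,0,0,0,0,-90,55,60,0,0,0,0,-90,72,78,0,0,0,0,-90,90,97,0,0,0,0,-90,107,116,0,0,0,0,-90,125,135,0,0,0,0,-90,143,154,0,0,0,0,-90,160,173,0,0,0,0,-90,178,192,0,0,0,0,-90,194,209,0,0,0,0,-90,206,222,0,0,0,0,-90,216,233,0,0,0,0,-90,216,233,0,0,0,0,-90,216,233,0,0,0,0])

```text
t: 29.42
tcp_pos: [0.6505, 0.1642, 0.0964]
ee_rot: [-3.069, 1.57, -3.068]
ft_force: [-0.8, 0.2, -1.9]
gripper_width: 0.0082
```

Run:
```python
from h import *
o=ctrl.get_obs();print(o['tcp_pos'],o['gripper_width'],o['ft_force'])
snap('scene','s25.png',(190,150,310,260),6)
plan([.6507,.164,.0155],90)
```

```text
[0.65045716 0.16415277 0.09644606] 0.008226015615946818 [-0.77173361  0.24339043 -1.90773156]
shift [80.9  0.4  0.8] turn [ 0.  -0.1  0. ] q [ 0.13  0.41  1.49 -0.    1.25 -1.44] t 29.4667
```

View pics/s25.png

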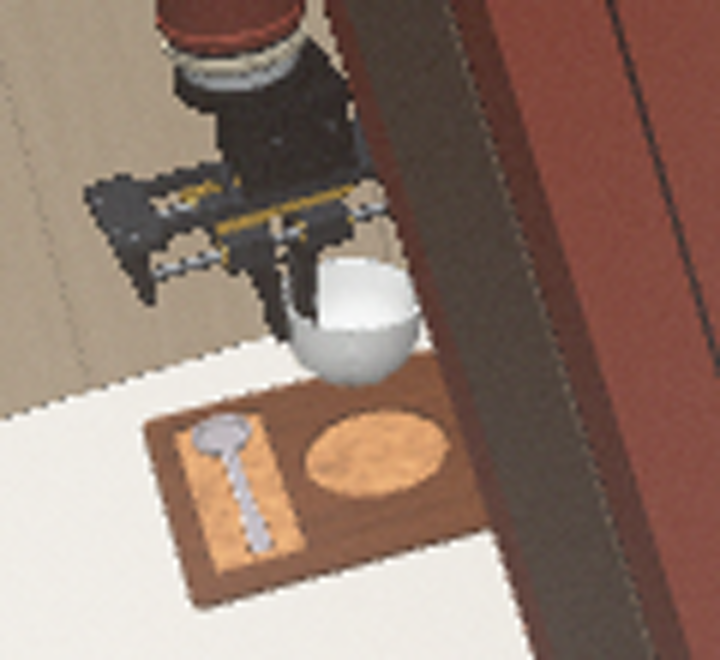

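Bowl held with a modest tilt above its well; lowering.

Call:
step_arm(moves=[20,0,0,0,0,0,0,40,0,0,0,0,0,0,54,0,0,0,0,0,0,60,0,0,0,0,0,0,65,0,0,0,0,0,0,70,0,0,0,0,0,0,75,0,0,0,0,0,0,79,0,0,0,0,0,0,79,0,0,0,0,0,0])

```text
t: 30.22
tcp_pos: [0.6528, 0.1652, 0.0202]
ee_rot: [0.408, 1.566, 0.409]
ft_force: [-2.1, 1.5, 9.1]
gripper_width: 0.0087
```

Call:
step_arm(moves=[0,0,0,0,0,0,20,0,0,0,0,0,0,33,0,0,0,0,0,0,33,0,0,0,0,0,0,33,0,0,0,0,0,0,33,0,0,0,0,0,0,33,-20,0,0,0,0,0,33,-50,0,0,0,0,0,33,-80,0,0,0,0,0,33,-110,0,0,0,0,0,33,-110,0,0,0,0,0,33])

```text
t: 31.13
tcp_pos: [0.6552, 0.1643, 0.1357]
ee_rot: [0.121, 1.559, 0.121]
ft_force: [1.8, -0.4, 1.5]
gripper_width: 0.0329
```

Run:
```python
from h import *
o=ctrl.get_obs();print(o['tcp_pos'],o['gripper_width'],o['ft_force'])
snap('scene','s26.png',(190,150,310,260),6)
plan([.4395,.306,.10],0)
```

```text
[0.65523042 0.16432121 0.13570129] 0.032944519095953376 [ 1.80810881 -0.40313638  1.54542378]
shift [  31.   141.9 -214.8] turn [-90.    0.4   0.3] q [ 0.13  0.38  1.46 -0.    1.3  -1.44] t 31.1833
```

View pics/s26.png

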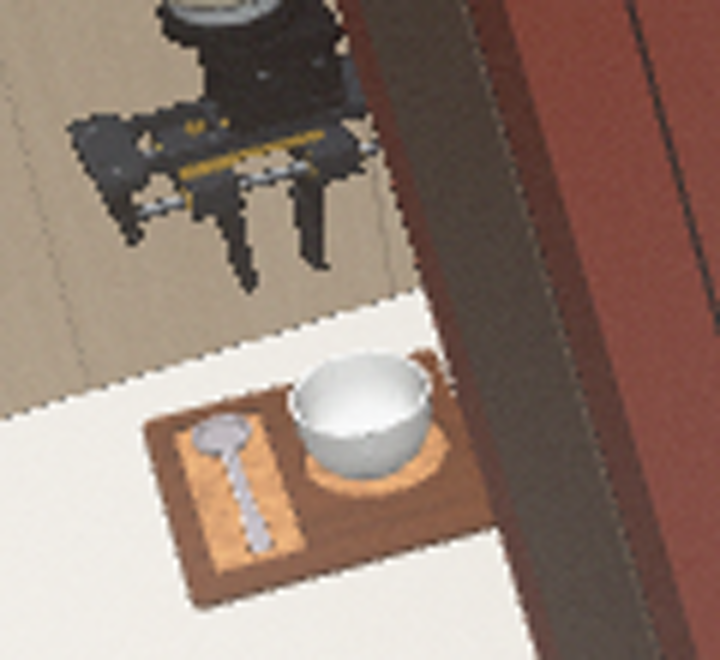

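Call:
step_arm(moves=[0,7,-12,6,0,0,87,0,16,-26,12,0,0,87,0,26,-40,18,0,0,87,0,36,-55,24,0,0,87,0,46,-70,30,0,0,87,0,56,-85,36,0,0,87,0,66,-100,42,0,0,87,0,76,-115,48,0,0,87,0,86,-130,54,0,0,87,0,96,-145,60,0,0,87,0,106,-160,66,0,0,87,0,116,-175,72,0,0,87,0,126,-190,78,0,0,87,15,135,-205,82,0,0,87,31,142,-215,86,0,0,87,31,142,-215,86,0,0,87,31,142,-215,86,0,0,87])

```text
t: 32.6
tcp_pos: [0.4341, 0.3051, 0.0949]
ee_rot: [-1.096, 1.567, -2.593]
ft_force: [-0.8, -0.7, 0.7]
gripper_width: 0.0866
```

Run:
```python
from h import *
o=ctrl.get_obs();p=o['tcp_pos'];print(o['tcp_pos'],o['gripper_width'],o['ft_force'])
q=p+[0,0,.0255]
over('scene','s27.png',(180,190,280,290),7,[(q,RD)]+ring(.440,.307,.06,.031,BL))
snap('top','t27.png',(150,120,350,260),4)
plan([.440,.307,-.0035],4)
```

```text
[0.43414807 0.30513823 0.09488735] 0.0866118233081544 [-0.76367117 -0.66507917  0.71165544]
shift [100.4   3.5  -1.3] turn [ 0.1  0.  -0. ] q [ 0.46  0.1   1.86 -0.    1.18  0.39] t 32.7
```

View pics/s27.png

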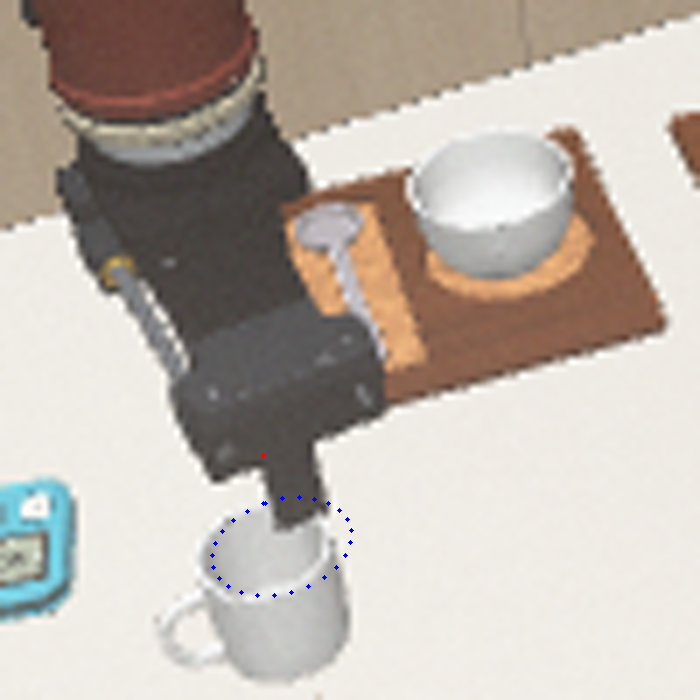

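View pics/t27.png

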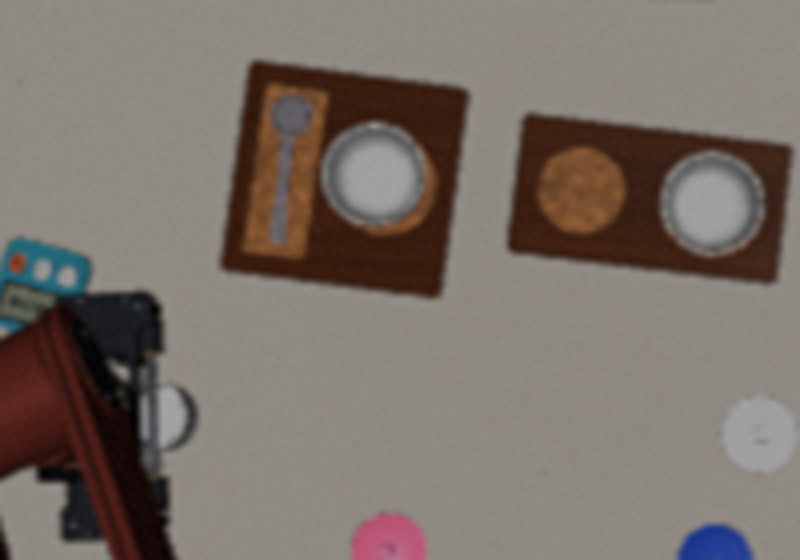

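Call:
step_arm(moves=[20,4,-2,0,0,0,87,40,4,-2,0,0,0,87,45,4,-2,0,0,0,87,45,4,-2,0,0,0,87,45,4,-2,0,0,0,87])

```text
t: 33.12
tcp_pos: [0.4403, 0.3078, 0.0522]
ee_rot: [1.722, 1.571, 0.221]
ft_force: [-0.1, 0.6, -0.7]
gripper_width: 0.087
```

Run:
```python
from h import *
o=ctrl.get_obs();p=o['tcp_pos'];print(o['tcp_pos'],o['gripper_width'],o['ft_force'])
snap('scene','s28.png',(180,190,280,290),7)
plan([.439,.308,-.0035],4)
```

```text
[0.4402604  0.30779928 0.05219797] 0.0869749633355737 [-0.06685653  0.62071448 -0.66059932]
shift [56.3 -1.8  0.1] turn [ 0.  -0.  -0.1] q [ 0.46  0.16  1.88 -0.    1.1   0.39] t 33.1667
```

View pics/s28.png

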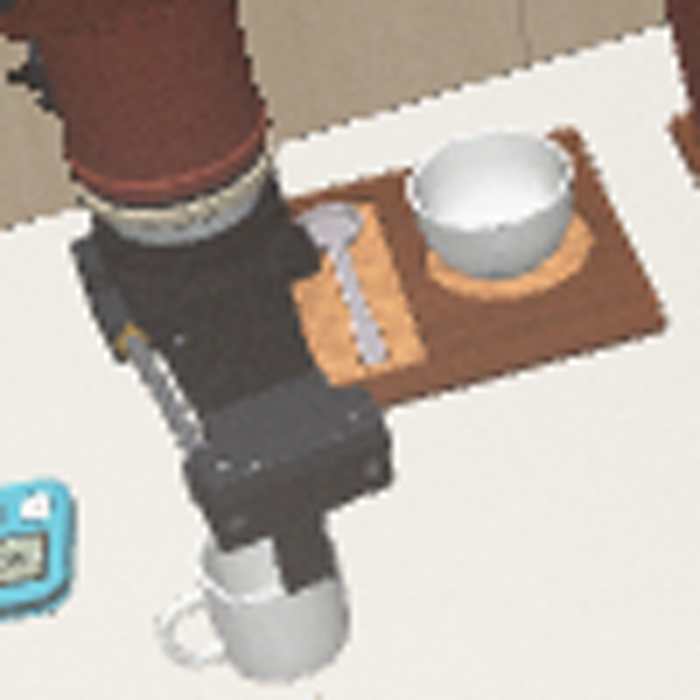

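Run:
```python
from h import *
p=ctrl.get_obs()['tcp_pos']
j=np.array([np.cos(np.radians(4)),np.sin(np.radians(4)),0]);n=np.array([-j[1],j[0],0])
pts=[]
for r in (.0435,.0585):
  for s in(-.0095,.0095): pts.append((p-j*r+n*s+[0,0,.0255],RD if r<.05 else GR))
pts.append((p+[0,0,.06-p[2]],BL))
im=cv2.imread('pics/s28.png')
for X,c in pts:
    u,v=proj('scene',X);cv2.circle(im,(int((u-180+.5)*7),int((v-190+.5)*7)),3,c,-1)
for a in np.arange(0,6.28,.25):
    u,v=proj('scene',[.4355+.031*np.cos(a),.312+.031*np.sin(a),.06]);cv2.circle(im,(int((u-180+.5)*7),int((v-190+.5)*7)),1,(255,0,255),-1)
cv2.imwrite('pics/s28b.png',im)
```

```text
(no output)
```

View pics/s28b.png

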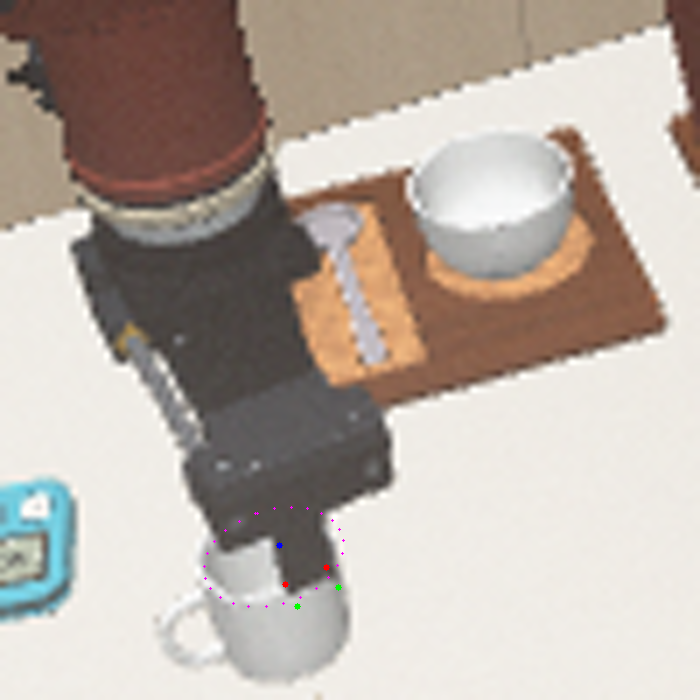

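Call:
step_arm(moves=[20,-2,-2,0,0,0,87,40,-2,-2,0,0,0,87,50,-2,-2,0,0,0,87,55,-2,-2,0,0,0,87,55,-2,-2,0,0,0,87,55,-2,-2,0,0,0,87])

```text
t: 33.67
tcp_pos: [0.4381, 0.3102, -0.0026]
ee_rot: [1.967, 1.57, 0.466]
ft_force: [-0.7, 0.2, 0.0]
gripper_width: 0.0866
```

Call:
step_arm(moves=[0,0,0,0,0,0,40,0,0,0,0,0,0,40,0,0,0,0,0,0,40,0,0,0,0,0,0,40,0,0,0,0,0,0,40,0,0,0,0,0,0,40])

```text
t: 34.17
tcp_pos: [0.4381, 0.3101, -0.0029]
ee_rot: [1.875, 1.569, 0.374]
ft_force: [-0.1, -1.0, 2.8]
gripper_width: 0.0602
```

Run:
```python
from h import *
o=ctrl.get_obs();p=o['tcp_pos'];print(o['tcp_pos'],o['gripper_width'],o['ft_force'])
snap('scene','s29.png',(180,190,280,290),7)
```

```text
[ 0.43805943  0.31010365 -0.00289802] 0.06016929452100144 [-0.11796469 -0.9853132   2.81846534]
```

View pics/s29.png

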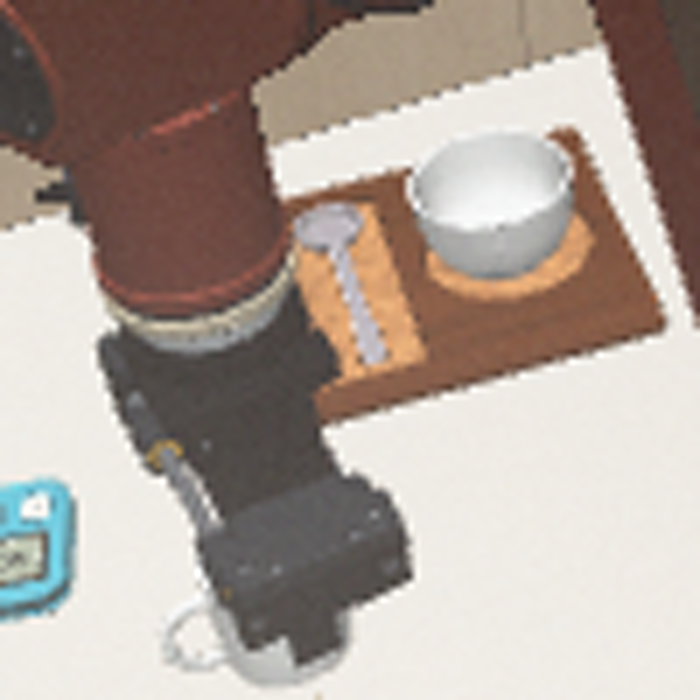

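Call:
step_arm(moves=[-5,0,0,0,0,0,40,-20,0,0,0,0,0,40,-45,0,0,0,0,0,40,-75,0,0,0,0,0,40,-105,0,0,0,0,0,40,-120,0,0,0,0,0,40,-120,0,0,0,0,0,40])

```text
t: 34.8
tcp_pos: [0.4399, 0.3113, 0.1211]
ee_rot: [1.99, 1.564, 0.49]
ft_force: [1.5, 0.6, -1.5]
gripper_width: 0.06
```

Run:
```python
from h import *
o=ctrl.get_obs();p=o['tcp_pos'];print(o['tcp_pos'],o['gripper_width'],o['ft_force'])
snap('scene','s30.png',(180,150,280,250),7)
plan([.649,-.048,.117],0)
```

```text
[0.43987126 0.31128036 0.12106505] 0.059972701698168575 [ 1.47036015  0.63808087 -1.45326257]
shift [  1.5 184.8 372.4] turn [ 4.  -0.1 -0.2] q [0.47 0.08 1.84 0.   1.22 0.4 ] t 34.85
```

View pics/s30.png

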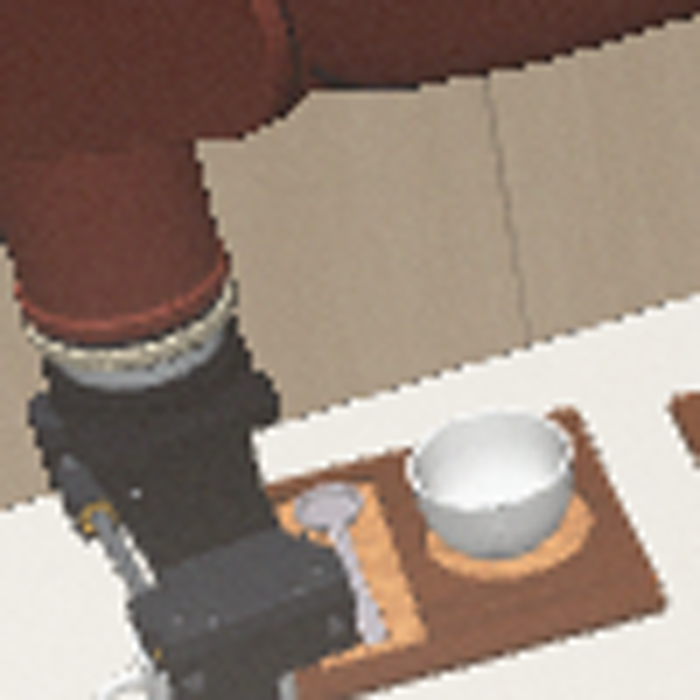

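Call:
step_arm(moves=[0,5,10,0,0,0,40,0,15,30,1,0,0,40,0,26,52,2,0,0,40,0,37,75,3,0,0,40,0,49,98,4,0,0,40,0,60,121,4,0,0,40,0,71,144,4,0,0,40,0,83,167,4,0,0,40,0,94,190,4,0,0,40,0,106,213,4,0,0,40,0,117,236,4,0,0,40,0,129,259,4,0,0,40,0,140,282,4,0,0,40,0,151,304,4,0,0,40,0,162,326,4,0,0,40,0,172,346,4,0,0,40,0,180,362,4,0,0,40,0,185,372,4,0,0,40,0,185,372,4,0,0,40,0,185,372,4,0,0,40])

```text
t: 36.52
tcp_pos: [0.6467, -0.0485, 0.1146]
ee_rot: [-1.853, 1.567, 2.859]
ft_force: [-0.0, -0.3, -2.0]
gripper_width: 0.0604
```

Run:
```python
from h import *
o=ctrl.get_obs();p=o['tcp_pos'];print(o['tcp_pos'],o['gripper_width'],o['ft_force'])
snap('scene','s31.png',(230,130,350,240),6)
snap('top','t31.png',(230,120,380,230),5)
plan([.649,-.048,.0055],0)
```

```text
[ 0.64672663 -0.04845766  0.11455336] 0.06035048405167385 [-0.03160208 -0.29760867 -1.97476472]
shift [110.    2.3   0.8] turn [ 0.  -0.   0.1] q [-0.19  0.34  1.53  0.    1.27 -0.2 ] t 36.6167
```

View pics/s31.png

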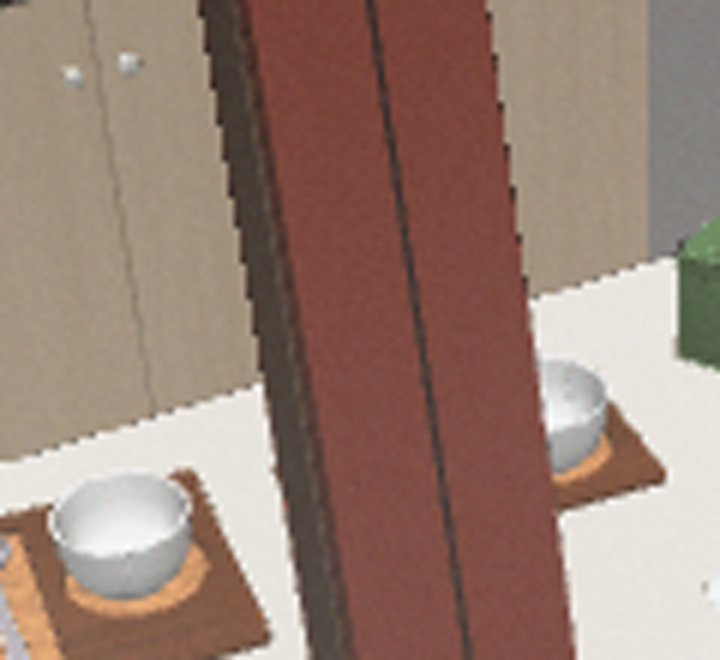

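View pics/t31.png

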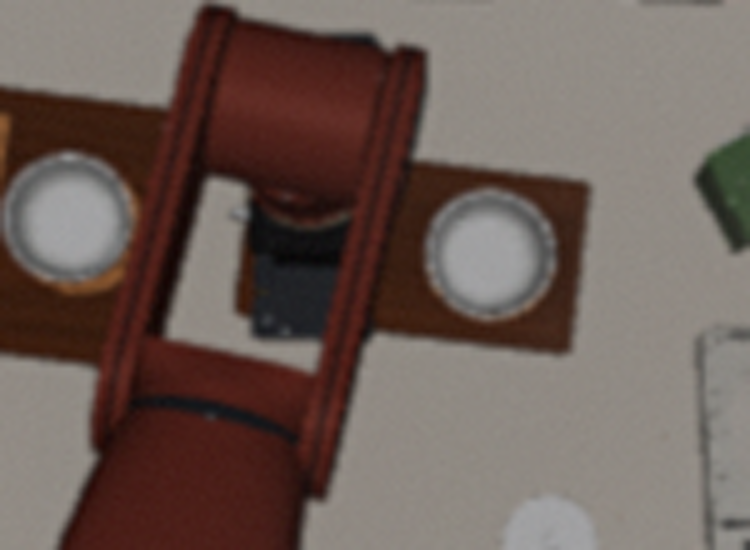

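Run:
```python
from h import *
print(ray('top',230+231/5-.4,120+214/5-.4,.146))
```

```text
[0.64432408 0.00979102 0.146     ]
```

Call:
step_arm(moves=[25,2,2,0,0,0,40,50,2,2,0,0,0,40,75,2,2,0,0,0,40,92,2,2,0,0,0,40,98,2,2,0,0,0,40,103,2,2,0,0,0,40,106,2,2,0,0,0,40,108,2,2,0,0,0,40,108,2,2,0,0,0,40])

```text
t: 37.37
tcp_pos: [0.6508, -0.0501, 0.0096]
ee_rot: [1.38, 1.569, -0.19]
ft_force: [0.1, -0.6, -1.4]
gripper_width: 0.0607
```

Call:
step_arm(moves=[2,0,0,0,0,0,40,3,0,0,0,0,0,40,3,0,0,0,0,0,40])

```text
t: 37.62
tcp_pos: [0.6503, -0.0504, 0.0059]
ee_rot: [1.391, 1.57, -0.18]
ft_force: [-0.2, 0.3, -1.3]
gripper_width: 0.0603
```

Call:
step_arm(moves=[1,0,0,0,0,0,40,1,0,0,0,0,0,40])

```text
t: 37.78
tcp_pos: [0.6504, -0.0504, 0.0051]
ee_rot: [1.297, 1.57, -0.274]
ft_force: [0.4, -0.1, 3.0]
gripper_width: 0.0602
```

Call:
step_arm(moves=[1,0,0,0,0,0,40,1,0,0,0,0,0,40])

```text
t: 37.95
tcp_pos: [0.6504, -0.0504, 0.0051]
ee_rot: [1.045, 1.57, -0.525]
ft_force: [-4.6, -0.1, 9.2]
gripper_width: 0.0603
```

Call:
step_arm(moves=[0,0,0,0,0,0,85,0,0,0,0,0,0,85,0,0,0,0,0,0,85,0,0,0,0,0,0,85,0,0,0,0,0,0,85,0,0,0,0,0,0,85,-20,0,0,0,0,0,85,-50,0,0,0,0,0,85,-85,0,0,0,0,0,85,-120,0,0,0,0,0,40,-120,0,0,0,0,0,40])

```text
t: 38.87
tcp_pos: [0.6552, -0.0512, 0.1328]
ee_rot: [1.379, 1.557, -0.191]
ft_force: [2.3, 0.2, 2.6]
gripper_width: 0.0771
```

Run:
```python
from h import *
o=ctrl.get_obs();p=o['tcp_pos'];print(o['tcp_pos'],o['gripper_width'],o['ft_force'])
plan([.437,-.2095,.05],90)
plan([.437,-.2095,.05],0)
```

```text
[ 0.65523991 -0.05116445  0.1328112 ] 0.07712288629449543 [2.26391293 0.2316987  2.5992688 ]
shift [  80.3 -219.4  158. ] turn [-90.    0.7  -0.5] q [-0.2   0.33  1.51  0.    1.28 -0.2 ] t 38.8667
shift [  80.3 -219.4  158. ] turn [ 0.   0.1 -0.8] q [-0.2   0.33  1.51  0.    1.28 -0.2 ] t 38.8667
```

Call:
step_arm(moves=[0,-15,11,0,0,0,40,0,-35,25,0,0,0,40,0,-60,43,0,0,0,40,0,-85,61,0,0,0,40,0,-110,79,0,0,0,40,0,-135,97,0,0,0,40,0,-160,115,0,0,0,40,0,-185,133,0,0,0,40,20,-205,148,0,0,0,40,50,-219,158,0,0,-0.8,40,80,-219,158,0,0,-0.8,40,80,-219,158,0,0,-0.8,40,80,-219,158,0,0,-0.8,40])

```text
t: 39.95
tcp_pos: [0.4297, -0.2074, 0.0424]
ee_rot: [-1.712, 1.553, 3.0]
ft_force: [0.6, -0.3, 0.2]
gripper_width: 0.0404
```

Run:
```python
from h import *
o=ctrl.get_obs();p=o['tcp_pos'];print(o['tcp_pos'],o['gripper_width'],o['ft_force'])
snap('scene','s33.png',(250,160,390,260),5.5)
snap('top','t33.png',(260,130,380,260),6)
plan([.437,-.2095,-.0085],0)
```

```text
[ 0.42965852 -0.20742916  0.04237012] 0.04041646755118068 [ 0.64177625 -0.30814315  0.19611457]
shift [53.5  5.3  0.7] turn [0.  0.1 0.7] q [-0.61  0.05  2.02 -0.01  1.08 -0.6 ] t 40.05
```

View pics/s33.png

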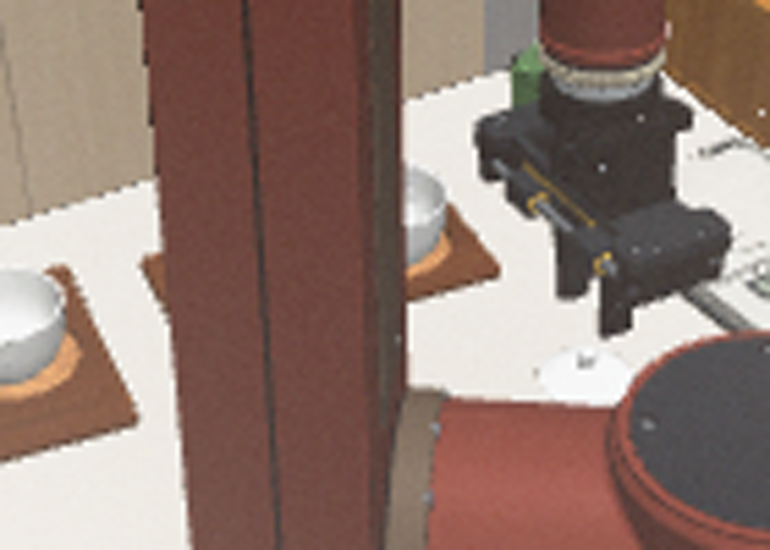

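View pics/t33.png

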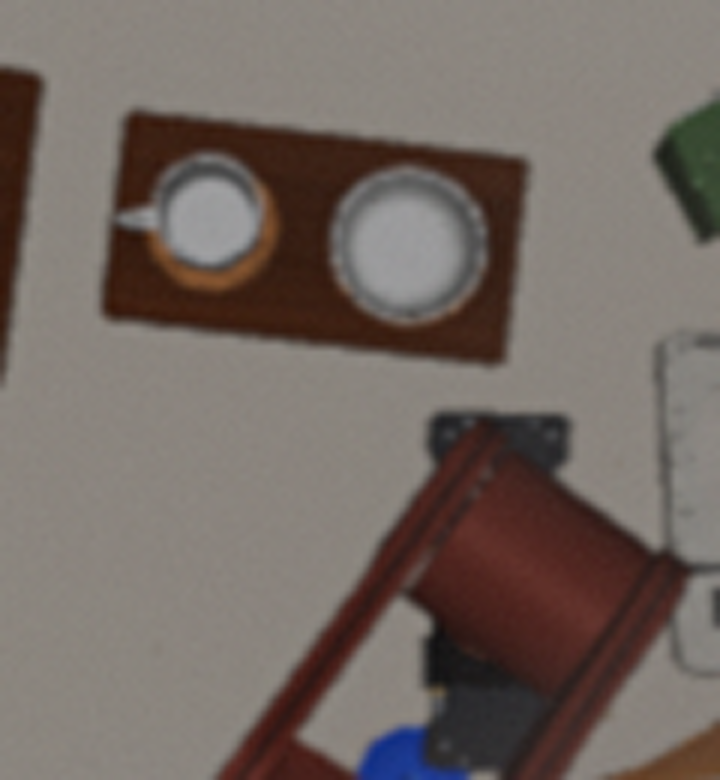

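Call:
step_arm(moves=[10,5,1,0,0,0,40,25,5,1,0,0,0,40,38,5,1,0,0,0,40,45,5,1,0,0,0,40,51,5,1,0,0,0,40,51,5,1,0,0,0,40,51,5,1,0,0,0,40])

```text
t: 40.63
tcp_pos: [0.4361, -0.2095, -0.0068]
ee_rot: [-1.528, 1.558, -3.098]
ft_force: [0.9, -0.3, -0.9]
gripper_width: 0.04
```

Run:
```python
from h import *
o=ctrl.get_obs();p=o['tcp_pos'];print(o['tcp_pos'],o['gripper_width'],o['ft_force'])
snap('scene','s34.png',(320,180,390,250),9)
im=cv2.imread('pics/t33.png')
plan([.437,-.2095,-.0085],0)
```

```text
[ 0.43605449 -0.20952162 -0.00675131] 0.04000537555142133 [ 0.90567263 -0.2639885  -0.88913326]
shift [ 1.9  0.8 -0.2] turn [0.  0.1 0.7] q [-0.61  0.15  2.03 -0.01  0.97 -0.6 ] t 40.6833
```

View pics/s34.png

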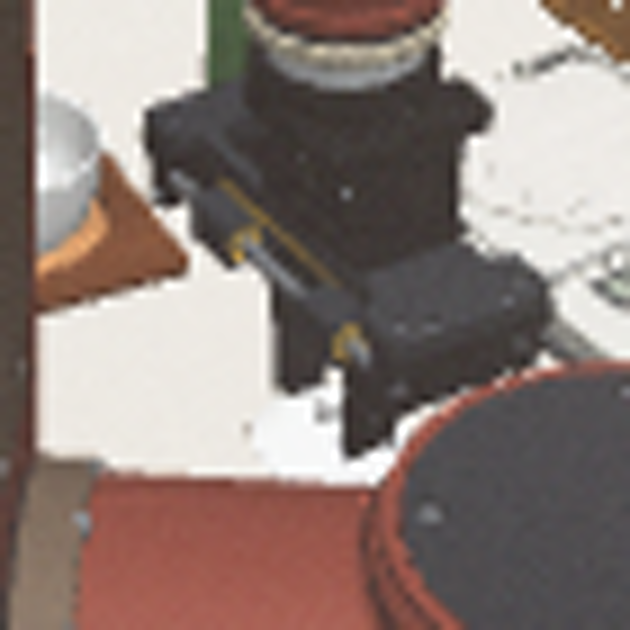

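Call:
step_arm(moves=[1,1,0,0,0,0.7,0,1,1,0,0,0,0.7,0,1,1,0,0,0,0.7,0,1,1,0,0,0,0.7,0,1,1,0,0,0,0.7,0,1,1,0,0,0,0.7,0,1,1,0,0,0,0.7,0])

```text
t: 41.27
tcp_pos: [0.4364, -0.2094, -0.0084]
ee_rot: [-1.471, 1.569, -3.041]
ft_force: [-0.0, 0.5, 0.7]
gripper_width: 0.0115
```

Run:
```python
from h import *
o=ctrl.get_obs();p=o['tcp_pos'];print(o['tcp_pos'],o['gripper_width'],o['ft_force'])
snap('scene','s35.png',(320,180,390,250),9)
```

```text
[ 0.43644457 -0.20942633 -0.00837866] 0.011485475790769372 [-0.00421358  0.48645062  0.72910345]
```

View pics/s35.png

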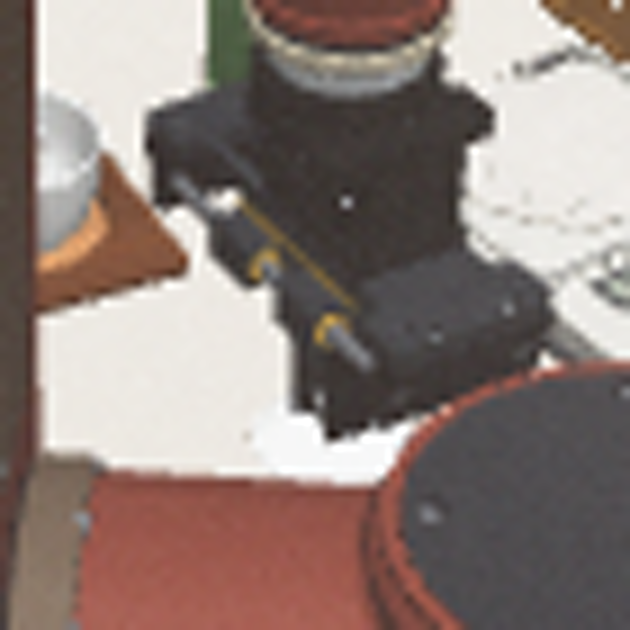

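Call:
step_arm(moves=[0,0,0,0,0,0,30,0,0,0,0,0,0,30,0,0,0,0,0,0,30,-1,0,0,0,0,0,30,-3,0,0,7,0,0,30,-3,0,0,14,0,0,30,-3,0,0,21,0,0,30,-3,0,0,28,0,0,30,-3,0,0,35,0,0,30,-3,0,0,42,0,0,30,-3,0,0,49,0,0,30,-3,0,0,56,0,0,30,-3,0,0,63,0,0,30,-3,0,0,70,0,0,30,-3,0,0,77,0,0,30,-3,0,0,84,0,0,30,-3,0,0,90,0,0,30,-1,0,0,90,0,0,30,0,0,0,90,0,0,30,0,0,0,90,0,0,30])

```text
t: 42.98
tcp_pos: [0.4361, -0.2091, -0.0089]
ee_rot: [-0.167, 1.568, 2.978]
ft_force: [0.0, -0.3, -0.5]
gripper_width: 0.0299
```

Call:
step_arm(moves=[0,0,0,0,0,0,0,0,0,0,0,0,0,0,0,0,0,0,0,0,0,0,0,0,0,0,0,0,0,0,0,0,0,0,0,0,0,0,0,0,0,0])

```text
t: 43.48
tcp_pos: [0.4364, -0.2093, -0.0085]
ee_rot: [-0.019, 1.569, 3.123]
ft_force: [-0.5, -0.4, -0.3]
gripper_width: 0.0116
```

Run:
```python
from h import *
o=ctrl.get_obs();p=o['tcp_pos'];print(o['tcp_pos'],o['gripper_width'],o['ft_force'])
snap('scene','s36.png',(320,180,390,250),9)
# cup measurement
im=snap('top','t36full.png')
K=8;x0,y0,x1,y1=275,145,315,190
b=cv2.resize(im[y0:y1,x0:x1],None,fx=K,fy=K,interpolation=cv2.INTER_CUBIC)
cv2.imwrite('pics/t36.png',cv2.resize(b,None,fx=1.8,fy=1.8))
hsv=cv2.cvtColor(b,cv2.COLOR_BGR2HSV)
for th in (60,80,100):
    m=(hsv[...,1]<th).astype(np.uint8)
    m=cv2.morphologyEx(m,cv2.MORPH_OPEN,np.ones((50,50),np.uint8))
    cs,_=cv2.findContours(m,cv2.RETR_EXTERNAL,cv2.CHAIN_APPROX_NONE)
    for c in cs:
        if cv2.contourArea(c)<5000: continue
        e=cv2.fitEllipse(c);u=(e[0][0]+.5)/K-.5+x0;v=(e[0][1]+.5)/K-.5+y0
        print(th,e[1][0]/K,e[1][1]/K,u,v,ray('top',u,v,.068),cv2.contourArea(c)/64)
```

```text
[ 0.43637808 -0.20930608 -0.0084987 ] 0.01157867581028022 [-0.50884169 -0.41583634 -0.34798516]
60 5.987558841705322 47.72005081176758 284.6857109069824 186.58283615112305 [ 0.57352124 -0.01693648  0.068     ] 168.75
60 17.966651916503906 18.87952995300293 294.20796394348145 164.8120937347412 [ 0.64913699 -0.04758346  0.068     ] 265.3359375
60 35.91517639160156 47.75730514526367 296.609375 161.45176124572754 [ 0.66092522 -0.05552138  0.068     ] 312.8515625
80 6.2675909996032715 51.149166107177734 284.5202121734619 186.4089241027832 [ 0.57410484 -0.01635666  0.068     ] 184.125
80 18.504379272460938 19.30797576904297 294.20489501953125 164.7295684814453 [ 0.64942148 -0.04756598  0.068     ] 279.890625
80 40.28604507446289 50.422142028808594 297.9212017059326 164.09213638305664 [ 0.65191297 -0.06023193  0.068     ] 334.6328125
100 6.458389759063721 52.958656311035156 284.65294075012207 186.30655670166016 [ 0.57446601 -0.01680027  0.068     ] 195.140625
100 19.04988670349121 19.671722412109375 294.19906997680664 164.68607902526855 [ 0.64957107 -0.04754237  0.068     ] 293.5390625
100 42.770118713378906 52.541046142578125 298.71826934814453 165.84451293945312 [ 0.64592926 -0.06310471  0.068     ] 351.4453125
```

View pics/s36.png

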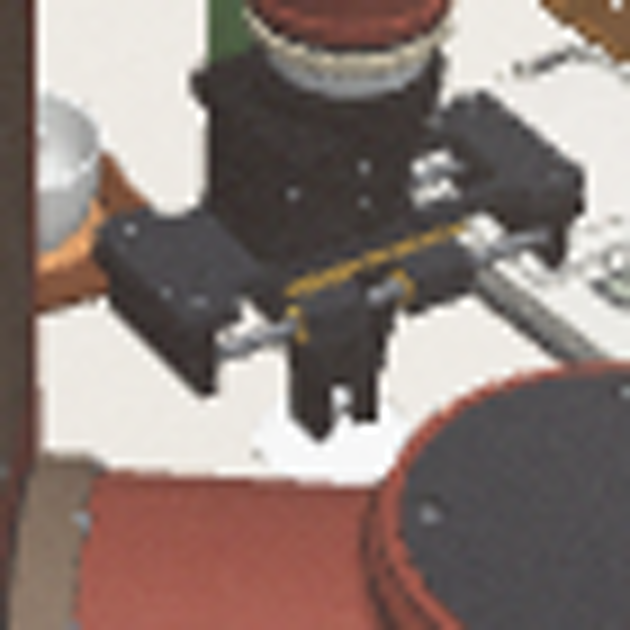

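View pics/t36.png

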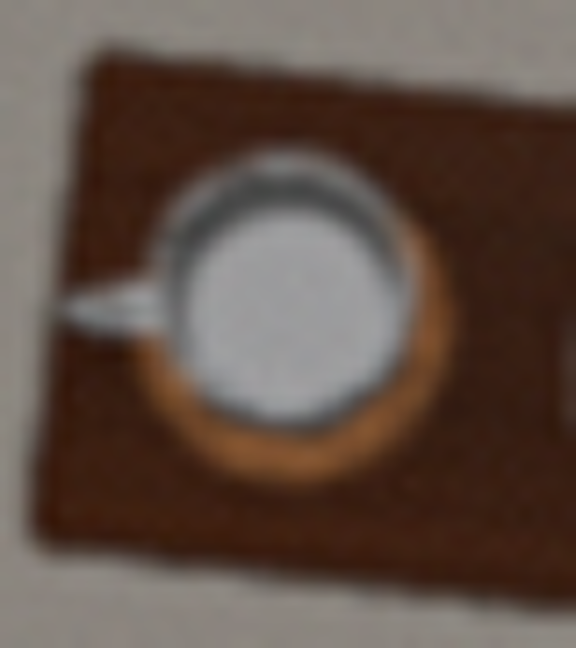

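Call:
step_arm(moves=[-5,0,0,0,0,0,0,-25,0,0,0,0,0,0,-55,0,0,0,0,0,0,-85,0,0,0,0,0,0,-110,-8,-10,0,0,0,0,-120,-22,-28,0,0,0,0,-120,-38,-49,0,0,0,0,-120,-54,-70,0,0,0,0,-120,-70,-91,0,0,0,0,-120,-86,-112,0,0,0,0,-120,-102,-133,0,0,0,0,-120,-118,-154,0,0,0,0,-120,-134,-175,0,0,0,0,-120,-148,-195,0,0,0,0,-120,-158,-208,0,0,0,0,-120,-162,-214,0,0,0,0,-120,-162,-214,0,0,0,0,-120,-162,-214,0,0,0,0])

```text
t: 45.08
tcp_pos: [0.6499, -0.0475, 0.1109]
ee_rot: [0.096, 1.568, -3.045]
ft_force: [-0.3, -0.2, -1.3]
gripper_width: 0.0114
```

Run:
```python
from h import *
o=ctrl.get_obs();p=o['tcp_pos'];print(o['tcp_pos'],o['gripper_width'],o['ft_force'])
snap('scene','s37.png',(230,130,380,240),5)
snap('top','t37.png',(260,120,380,220),6)
plan([.6502,-.0472,.065],-90)
```

```text
[ 0.6499402  -0.04745856  0.11086916] 0.011436100417507781 [-0.25708908 -0.1904747  -1.31278831]
shift [46.  -0.8 -0.7] turn [-0.   0.2 -0. ] q [-0.19  0.35  1.53 -0.    1.26  1.38] t 45.1833
```

View pics/s37.png

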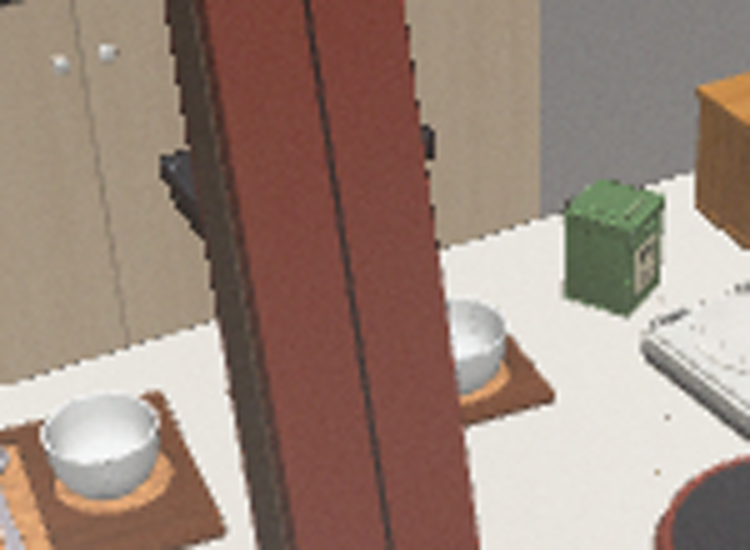

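View pics/t37.png

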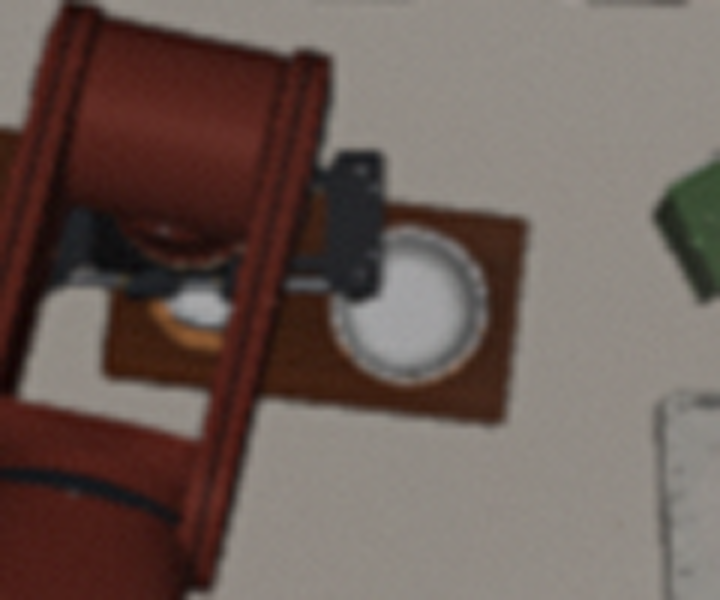

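Call:
step_arm(moves=[15,0,-1,0,0,0,0,30,0,-1,0,0,0,0,40,0,-1,0,0,0,0,45,0,-1,0,0,0,0,48,0,-1,0,0,0,0,48,0,-1,0,0,0,0,48,0,-1,0,0,0,0,48,0,-1,0,0,0,0])

```text
t: 45.85
tcp_pos: [0.6521, -0.0474, 0.064]
ee_rot: [0.735, 1.57, -2.407]
ft_force: [-0.1, 0.6, -1.2]
gripper_width: 0.0117
```

```bash
python3 h.py .6502 -.0472 .0535 -90
```

```text
shift [10.5 -0.2  1.9] turn [ 0.  0. -0.] q [-0.19  0.41  1.55 -0.    1.18  1.38] t 45.85
```

Correct x by −2 mm and lower in small steps watching the force.

Call:
step_arm(moves=[0,0,2,0,0,0,0,2,0,2,0,0,0,0,4,0,2,0,0,0,0,4,0,2,0,0,0,0])

```text
t: 46.18
tcp_pos: [0.6491, -0.0472, 0.0587]
ee_rot: [-0.037, 1.569, 3.105]
ft_force: [-0.6, -0.2, -1.3]
gripper_width: 0.0118
```

Call:
step_arm(moves=[1,0,0,0,0,0,0,2,0,0,0,0,0,0,2,0,0,0,0,0,0])

```text
t: 46.43
tcp_pos: [0.6493, -0.0472, 0.0568]
ee_rot: [-0.026, 1.569, 3.116]
ft_force: [-1.2, 0.3, -0.7]
gripper_width: 0.0115
```

Call:
step_arm(moves=[1,0,0,0,0,0,0,2,0,0,0,0,0,0,2,0,0,0,0,0,0])

```text
t: 46.68
tcp_pos: [0.6493, -0.0472, 0.0548]
ee_rot: [-0.024, 1.569, 3.118]
ft_force: [0.1, 0.1, -0.5]
gripper_width: 0.0119
```

Call:
step_arm(moves=[1,0,0,0,0,0,0,1,0,0,0,0,0,0])

```text
t: 46.85
tcp_pos: [0.6493, -0.0472, 0.0539]
ee_rot: [-0.025, 1.569, 3.117]
ft_force: [-0.5, -0.5, -0.8]
gripper_width: 0.0116
```

Call:
step_arm(moves=[1,0,0,0,0,0,0,1,0,0,0,0,0,0])

```text
t: 47.02
tcp_pos: [0.6495, -0.0473, 0.0531]
ee_rot: [0.055, 1.569, -3.086]
ft_force: [0.4, -0.5, -0.3]
gripper_width: 0.0112
```

Call:
step_arm(moves=[1,0,0,0,0,0,0,1,0,0,0,0,0,0])

```text
t: 47.18
tcp_pos: [0.6499, -0.0474, 0.053]
ee_rot: [0.307, 1.57, -2.834]
ft_force: [-1.7, 0.1, 4.7]
gripper_width: 0.0116
```

Contact at the expected seated height. Release, raise, move away and inspect.

Call:
step_arm(moves=[0,0,0,0,0,0,15,0,0,0,0,0,0,28,0,0,0,0,0,0,28,0,0,0,0,0,0,28,0,0,0,0,0,0,28,-15,0,0,0,0,0,28,-45,0,0,0,0,0,28,-85,0,0,0,0,0,28,-120,0,0,0,0,0,28,-140,0,20,0,0,0,28,-140,30,60,0,0,0,28,-140,60,100,0,0,0,28,-140,95,140,0,0,0,28,-140,130,180,0,0,0,28,-140,165,200,0,0,0,28,-140,200,220,0,0,0,28,-140,230,230,0,0,0,28,-140,250,230,0,0,0,28,-140,250,230,0,0,0,28,-140,250,230,0,0,0,28])

```text
t: 48.85
tcp_pos: [0.4187, -0.2993, 0.1925]
ee_rot: [0.065, 1.569, -3.081]
ft_force: [0.0, 0.3, 1.0]
gripper_width: 0.0279
```

Run:
```python
from h import *
o=ctrl.get_obs();p=o['tcp_pos'];print(o['tcp_pos'],o['gripper_width'],o['ft_force'])
snap('scene','s38.png',(200,150,360,270),5)
im=snap('top','t38.png',(195,125,360,205),4.8)
```

```text
[ 0.41874359 -0.29929196  0.19248748] 0.02786272712055605 [0.04673952 0.25330419 1.04312912]
```

View pics/s38.png

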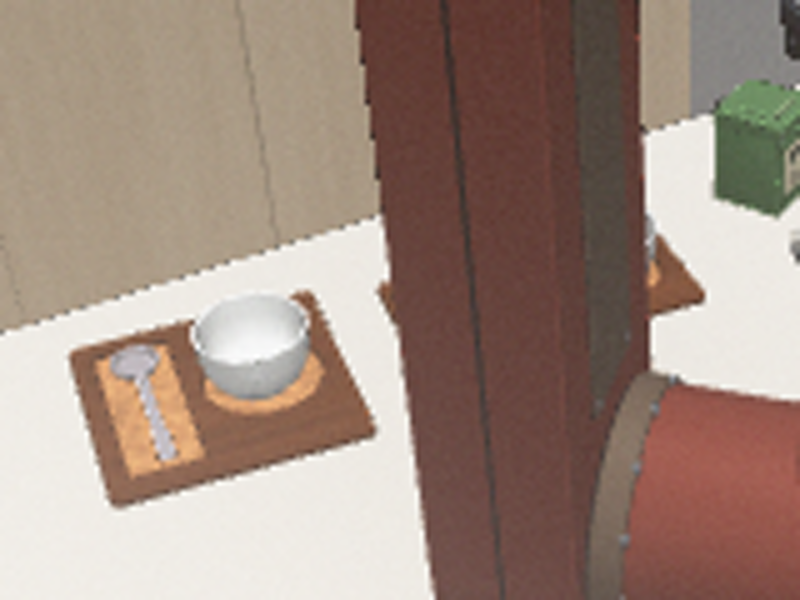

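View pics/t38.png

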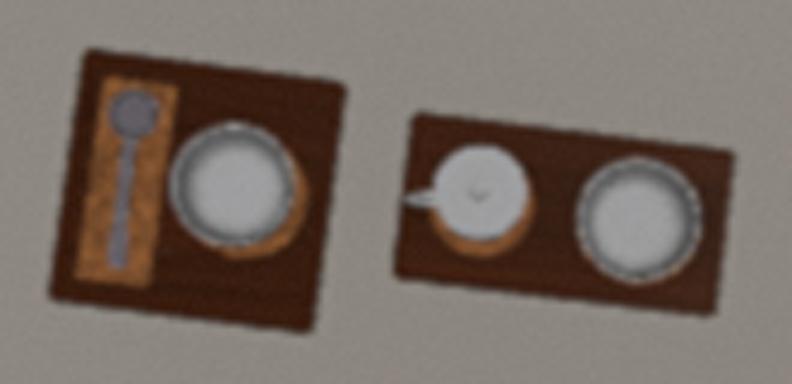

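Call:
step_arm(moves=[-60,-40,0,0,0,0,28,-60,-80,0,0,0,0,28,-60,-120,0,0,0,0,28,-60,-160,0,0,0,0,28,-60,-200,0,0,0,0,28,-60,-240,0,0,0,0,28,-60,-280,0,0,0,0,28,-60,-320,0,0,0,0,28,-60,-360,0,0,0,0,28,-60,-400,0,0,0,0,28,-60,-440,0,0,0,0,28,-60,-480,0,0,0,0,28,-60,-520,0,0,0,0,28,-60,-560,0,0,0,0,28,-60,-600,30,0,0,0,28,-60,-640,60,0,0,0,28,-60,-680,90,0,0,0,28,-60,-720,120,0,0,0,28,-60,-760,150,0,0,0,28,-60,-800,180,0,0,0,28])

```text
t: 50.62
tcp_pos: [0.2658, 0.4649, 0.2528]
ee_rot: [-0.118, 1.569, 3.027]
ft_force: [1.2, 0.8, 0.9]
gripper_width: 0.0279
```

Run:
```python
from h import *
o=ctrl.get_obs();p=o['tcp_pos'];print(o['tcp_pos'],o['qpos'].round(2))
snap('scene','s39f.png')
s=cv2.imread('pics/s39f.png');cv2.imwrite('pics/s39.png',cv2.resize(s[175:265,200:360],None,fx=5,fy=5,interpolation=cv2.INTER_CUBIC))
t=snap('top','t39.png')
K=8
def blobs(box,f,lo,k,z):
    x0,y0,x1,y1=box
    b=cv2.resize(t[y0:y1,x0:x1],None,fx=K,fy=K,interpolation=cv2.INTER_CUBIC)
    m=f(b).astype(np.uint8)
    if k: m=cv2.morphologyEx(m,cv2.MORPH_OPEN,np.ones((k,k),np.uint8))
    for c in cv2.findContours(m,cv2.RETR_EXTERNAL,cv2.CHAIN_APPROX_NONE)[0]:
        if cv2.contourArea(c)<lo*64: continue
        e=cv2.fitEllipse(c);r=cv2.minAreaRect(c)
        g=lambda q:((q[0]+.5)/K-.5+x0,(q[1]+.5)/K-.5+y0)
        ends=[ray('top',*g(q),z)[:2].round(4).tolist() for q in cv2.boxPoints(r)]
        print(np.round(np.array(e[1])/K,1),ray('top',*g(e[0]),z).round(4),'rect',ray('top',*g(r[0]),z).round(4),np.round(np.array(r[1])/K,1),r[2])
S=lambda b:cv2.cvtColor(b,cv2.COLOR_BGR2HSV)[...,1]
print('bowlB');blobs((228,148,262,182),lambda b:S(b)<80,100,30,.06)
print('bowlA');blobs((312,155,345,188),lambda b:S(b)<80,100,30,.06)
print('lid');blobs((280,150,309,180),lambda b:S(b)<70,100,60,.07)
print('spoon');blobs((214,143,230,184),lambda b:S(b)<70,30,0,.015)
```

```text
[0.2657787  0.4649283  0.25276667] [ 0.9  -0.03  1.69  0.    1.48  2.47]
bowlB
[26.1 26.5] [0.6523 0.129  0.06  ] rect [0.6527 0.1296 0.06  ] [25.8 26.1] 90.0
bowlA
[26.2 26.9] [ 0.6339 -0.1631  0.06  ] rect [ 0.6339 -0.1633  0.06  ] [26.  26.5] 90.0
lid
[19.7 19.9] [ 0.6499 -0.0491  0.07  ] rect [ 0.6495 -0.0489  0.07  ] [18.9 19. ] 90.0
spoon
[10.  36.2] [0.6717 0.2122 0.015 ] rect [0.6616 0.2158 0.015 ] [ 9.9 37.1] 8.530765533447266
```

View pics/s39.png

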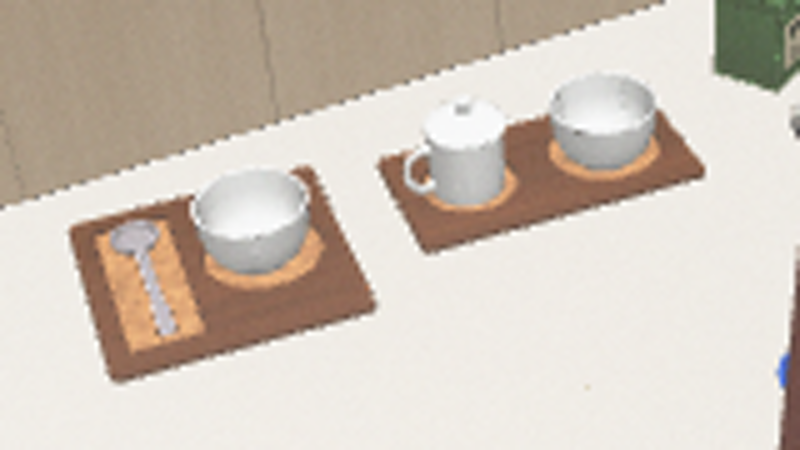

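Call:
step_arm(moves=[0,0,0,0,0,0,28,0,0,0,0,0,0,28,0,0,0,0,0,0,28,0,0,0,0,0,0,28])

```text
t: 51.05
tcp_pos: [0.2703, 0.4618, 0.2528]
ee_rot: [0.101, 1.569, -3.041]
ft_force: [0.4, -0.6, 0.4]
gripper_width: 0.0282
```

```bash
python3 -c "
from station import ctrl
o=ctrl.get_obs();print(o['joint_vel'].round(3),o['ft_force']);print(ctrl.job_done())"
```

```text
[-0.01   0.    -0.002  0.    -0.002  0.   ] [ 0.41210437 -0.56213932  0.43518174]
the job is handed in; nothing more can be done
None
```

Both tea kits are on their trays and the job was handed in at about 51 s of the 131 s allowed. No verdict was reported.

**Cup-brewing kit, oblong tray:**
- One bowl is in the larger well, and the cup is in the smaller well with its handle pointing outward.
- The white lid is on the cup. It met contact at the height expected for a seated lid.

**Bowl-brewing kit, squarish tray:**
- The other bowl is in the round well and the spoon lies along the slot.

**Last checks (pictures from both cameras):**

| Item | Measured offset |
|---|---|
| Bowls | about 3–4 mm from their well centres |
| Spoon | about 2–3 mm from the slot centre |
| Lid | about 1.5–2 mm from the cup's axis |

Everything looked level by eye, and the gripper was well clear. I saw no sign that the tin or the timer had moved, but I did not measure either one.

**What disagreed or went wrong:**
- **Fingertips:** they sit about 25 mm short of the reported TCP. I found this by lowering the gripper until it touched the table, and corrected for it from then on. The scene camera suggested 18–20 mm.
- **First bowl:** before I found that, the first pinch missed and pushed the bowl about 15 mm along the table. A later lift tilted it, so I put it down and gripped it deeper.
- **Cameras:** the two differed by up to about 9 mm on the items in the row. I relied mainly on the top camera, which matched the arm's reported position to a few millimetres.

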